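# Load the roller magazine and lock it for the grading machine

### The arm

A 6-joint arm with a two-finger parallel gripper is mounted at the origin on the work surface. World frame = base frame: x ahead of the robot, y to its left, z up, the work surface at z = 0. Lengths are in m, angles in degrees, forces in N, time in s.
With the tool pointing down it reaches from about 0.4 to 0.925 m from the base axis. Payload 12.5 kg.
Tool frame: the origin (TCP) lies on the centre line of the jaws, within the pads' length; the fingertips stand env.tip_reach ahead of it and the grasp point (between the pads) lies 6 mm ahead of it (env.tip_reach is the distance from the TCP to the fingertips, in m); z points along the fingers, y is the line along which they close (so a half turn about z gives the same grasp; the last joint's range is limited). The gripper opens to 95 mm and grips with 3 to 60 N. Pads are 20 mm wide; open, the fingers measure 119 mm over their backs; the gripper's body (75 mm by 180 mm) begins 59 mm behind the grasp point.
Start: joints at [-6.05, 28.126, 89.318, -0, 62.55, -6.05], TCP at [0.625, 0, 0.206] pointing down, gripper open.
Joint ranges: [-177.58, 177.58], [-47.91, 125.51], [2.72, 160], [-65.01, 245.01], [3.68, 167.84], [-153.87, 153.87]. Speed limits (degrees/s): [127.2, 127.2, 159.86, 180, 180, 180].

### API

Orientations are given as a 3x3 rotation matrix whose columns are the frame's x, y, z axes.
In Python, from plant import env gives the robot as it stands.
- The arm moves only by the shell command python3 -m creep 'ROWS' [FORCE]. ROWS is JSON, a list of rows, each a list of 7 numbers: the shift along the tool's x, y, z in cm, then the turn, a rotation vector about the tool's x, y, z in degrees, then the opening, from 0 (shut) to 1 (fully open). In form: [[tx, ty, tz, ax, ay, az, gripper], ...]. A call has 1 to 20 rows; each row shifts and turns the commanded pose from where the row before left it, along the tool's axes as they then stand; what a row does not reach is not made up. A row lasts 1/12 s, in which the tool goes at most 41.7 mm and 7.16 degrees, less where a joint would pass 70% of its speed; a pose out of reach is approached as far as the arm can. A call is refused whole if a number of a shift passes 4.17 or a number of a turn 7.16, either way. A call with a gripper value outside its range is refused whole. The fingers move at their own pace and stop on an object; FORCE is the grip in N (left out, the last holds). Time passes only in rows, so rows that do not move let the fingers close. It gives the time, the measured TCP pose, the force, the opening and the grip force at its end, in the units of the state.
- env.get_state(): the state, without advancing time (a new reading comes with each control period).
- env.camera(name): name is "scene" or "side" or "wrist"; returns a dict with "pixels" (420x560x3 uint8, red, green, blue), "range_z" (420x560 float32, m along the optical axis (not along the pixel's ray), 0 where there is no reading), "K" (3x3 intrinsics, pixels), "eye" and "rotation" of the camera in the world. Camera axes: x right, y up, looking along -z (the intrinsics and any distortion apply to the point x, -y, -z); pixel columns grow to the right and rows downward; lengths in m; the calibration is good to about 2 mm. A picture is of the moment at which its call begins.
- env.job_done(): hands the job in; it is judged then, once.
Trained networks look in a picture, given as the dict that the camera call returned (one of the last four; its "shot" number tells which), for a name from the list of things; names that differ only in an ending like _2 or _b are one class to them, and where a whole thing is asked for, a point or a joint stands for the part that bears it (a point fixed in the world has none). Each returns a list of dicts, best first, with "score" (0 to 1); they miss things now and then, are a little off and sometimes report something else, mostly with a low value. They report only what shows in the picture. A call takes as long as a camera call. They do not tell look-alikes from the thing itself.
- env.search_frame(picture, name): "box" ([left, top, right, bottom] in pixels, round what is visible of it).
- env.landmark_of(picture, name): "pixel" ([row, column] in pixels: a listed point, or the origin of a listed thing).
The state is a dict: "t": time; "qpos": joint angles; "joint_velocities": joint speeds; "joint_torque": joint torques, N m; "position": TCP position; "orientation": TCP orientation; "force": force on the tool from outside, world axes, zero at the start; "wrist_torque": the same for the moment, N m; "grip_width": finger opening in m; "finger_force": force on a finger pad.
Only numpy, scipy, OpenCV 4.12 (cv2) and the standard library are available. Lean on these libraries where they do the work, as an engineer would, in place of code of your own. Each camera call takes 0.05 s, during which the arm holds its last target. There are 200 camera calls.

### The job

Load the roller magazine for the grading machine. First push the spring-loaded follower back towards its housing, slide its latch sideways so that it stays back by itself, and let go. Then, with the gate bolt drawn back, take every steel bearing roller from the tray and push it in through the magazine's open end, square between the rails (not lowered in from above), and finally push the gate bolt fully home into its keeper, leaving the follower latched and the other things on the bench where they are.

Things in the scene. Friction and masses are not known exactly. Their poses are not given: they have to be found in the camera images.
- magazine: Roller magazine fixed to the bench: cream base plate 132 mm wide (x -66 to 66), 495 mm long (y -215 to 280), top 8 mm above the bench. Origin on the bench under the lane's centre line, z up, +y along the lane from the open mouth to the spring housing. Rails: inner faces at x -43 and 43 mm, 8 mm thick, tops 24 mm up. Room for four rollers between closed bolt and latched follower.
- apron (a point): Centre of the bare loading apron in front of the mouth, on the base plate: magazine x 0, y -180 mm, z 8 mm. The apron runs from y -215 to -155 mm; from there flared lead-in rails narrow from 112 mm to the 86 mm lane.
- mouth (a point): Centre of the lane's open end, where the straight rails begin, on the base plate: magazine x 0, y -115 mm, z 8 mm. The gate bolt crosses 15 mm farther in, at y -100 mm.
- latch_slot (a point): Mouth of the slot in the latch bracket, which stands beside the far (+x) rail: magazine x 46, y 103, z 54 mm. The bracket spans x 46 to 66, y 75 to 127 mm, 62 mm high; the slot opens to the lane from y 91 to 115 mm. Behind it, across the lane, is the spring housing: head 60 mm wide, 56 mm high, y 118 to 134 mm, then a tube to y 270 mm.
- follower (a joint): Travel in m along magazine +y of the follower: an aluminium plate 76 mm wide, 14 mm thick, 10 to 50 mm above the bench, across the lane, on a rod that slides into the spring housing. 0 = sprung out, front face at y 2 mm; stop at 0.096. The spring pushes towards 0 with 5.6 N there, 12.3 N at the stop. Held by its latch it rests at about 0.088.
- follower_face (a point): Middle of the follower's front (mouth-side) face, 30 mm above the bench.
- latch (a joint): Slide in m along magazine +x of the follower's latch, a flat steel bar 86 x 12 x 8 mm on the follower's top, travelling with it; 1.2 N friction, stays where left. 0 = clear; 0.018 = fully out, end 12 mm inside the bracket's slot, holding the follower. It enters only with the follower at 0.089 or more; short of that it strikes the bracket or slides out in front of it.
- latch_knob (a point): Middle of the top of the latch's upright black knob, 18 mm across, 38 mm tall (58 to 96 mm above the bench), to be gripped from above. With follower and latch at 0 it is at magazine x -10, y 9 mm; it moves with both.
- bolt (a joint): Slide in m along magazine -x of the gate bolt, a 12 mm steel bar, axis 32 mm above the bench, in a channel on the +x side at y -100 mm; 1.5 N friction, stays where left. 0 = drawn fully back, tip at x 48 mm, lane clear; at 0.094 the tip reaches the keeper's mouth (x -46 mm); 0.112 = fully home at its stop.
- bolt_knob (a point): Middle of the top of the bolt's upright black knob, 18 mm across, 30 mm tall (53 to 83 mm above the bench), to be gripped from above; at magazine x = 173 mm minus the bolt's travel, y -100 mm.
- bolt_tip (a point): Centre of the bolt's tip, on its axis.
- tray: Grey plastic tray, 240 x 240 mm, fixed to the bench, in which the rollers start: floor 4 mm thick, rim 18 mm high and 4 mm thick, divided into four bays by two crossing ribs 4 mm thick and 16 mm high. Origin on the bench under its centre, where the ribs cross.
- roller1: Solid steel bearing roller, a plain cylinder 40 mm across and 80 mm long, about 0.8 kg; origin at its centre, x along its axis. Lies on its side and rolls (centre 20 mm up on the bench, 24 mm in the tray, 28 mm on the base plate). Oiled: in the lane a push of a few N moves it. Three or four of the rollers are there; an absent one reads None.
- roller2: Solid steel bearing roller, a plain cylinder 40 mm across and 80 mm long, about 0.8 kg; origin at its centre, x along its axis. Lies on its side and rolls (centre 20 mm up on the bench, 24 mm in the tray, 28 mm on the base plate). Oiled: in the lane a push of a few N moves it. Three or four of the rollers are there; an absent one reads None.
- roller3: Solid steel bearing roller, a plain cylinder 40 mm across and 80 mm long, about 0.8 kg; origin at its centre, x along its axis. Lies on its side and rolls (centre 20 mm up on the bench, 24 mm in the tray, 28 mm on the base plate). Oiled: in the lane a push of a few N moves it. Three or four of the rollers are there; an absent one reads None.
- roller4: Solid steel bearing roller, a plain cylinder 40 mm across and 80 mm long, about 0.8 kg; origin at its centre, x along its axis. Lies on its side and rolls (centre 20 mm up on the bench, 24 mm in the tray, 28 mm on the base plate). Oiled: in the lane a push of a few N moves it. Three or four of the rollers are there; an absent one reads None.
- ball_tin: Square tin of bearing balls, 110 x 110 x 60 mm, 1.6 kg; not part of the job. Origin under its centre.
- ring_gauge: Steel ring gauge, ring 64 mm across and 14 mm high with a straight handle to 120 mm from the ring's centre along its x; not part of the job. Origin under the ring's centre.
- flange_hub: Steel flanged hub standing on its flange, 60 mm across, 62 mm high; not part of the job. Origin under its centre.
Not all that is in view belongs to the job. Leave any pink look-alike of the roller2 alone.

How it is judged:
By the outcome, as a careful person would: the job done as asked, in the order asked, and still so for the second after the job is handed in, with the robot touching nothing.
Of roller1, roller2, roller3, roller4 only 3 to 4 are there at a start; the rules pass over those that are not, and their reading is None.
At some moment in a run one of roller1, roller2, roller3, roller4 may be knocked a few centimetres aside while the robot is not near it.
Once in a run the grip may slacken for a moment while it holds something.
It also fails if it takes over 210 s, if anything falls off the work surface, if the arm or the gripper's body presses on something with over 40 N, if the wrist force passes 120 N, or if a joint passes its speed limit or range.

## Working session

There is one attempt and no reset: what is moved stays moved. The work goes in short steps, Python scripts to look and compute and a shell command to move; the robot and the scene stay as the last step left them, time stands still between calls to the robot, and variables do not carry over. Pictures are saved under pics/ and viewed, at most 14 in all, crops included, and the job is handed in when it is done.

```bash
ls; mkdir -p pics; cat > h.py <<'E'
import numpy as np, cv2, sys
from plant import env
def cam(n,save=None):
    p=env.camera(n)
    if save: cv2.imwrite('pics/'+save+'.png',p['pixels'][:,:,::-1])
    return p
def world(p,r,c,z=None):
    K=np.array(p['K']);R=np.array(p['rotation']);e=np.array(p['eye'])
    d=np.array([(c-K[0,2])/K[0,0],-(r-K[1,2])/K[1,1],-1.0])
    if z is None:
        D=p['range_z'][int(round(r)),int(round(c))]
        return e+R@(d*D)
    w=R@d
    return e+w*(z-e[2])/w[2]
def cloud(p):
    K=np.array(p['K']);R=np.array(p['rotation']);e=np.array(p['eye']);D=p['range_z']
    r,c=np.mgrid[:D.shape[0],:D.shape[1]]
    X=np.stack([(c-K[0,2])/K[0,0]*D,-(r-K[1,2])/K[1,1]*D,-D],-1)
    return X@R.T+e
def proj(p,w):
    K=np.array(p['K']);R=np.array(p['rotation']);e=np.array(p['eye'])
    v=R.T@(np.array(w)-e); return (K[1,2]+K[1,1]*v[1]/v[2], K[0,2]-K[0,0]*v[0]/v[2])
E
python3 - <<'E'
from h import *
s=env.get_state();print(s);print(env.tip_reach)
for n in['scene','side','wrist']:
    p=cam(n,n+'0');print(n,np.round(p['eye'],3),np.round(p['rotation'],2).tolist(),p['K'],[k for k in p])
    for o in ['magazine','apron','mouth','latch_slot','follower_face','latch_knob','bolt_knob','bolt_tip','tray','roller1','roller2','ball_tin','ring_gauge','flange_hub']:
        for d in env.landmark_of(p,o)[:6]:
            r,c=d['pixel'];print(o,round(d['score'],2),np.round([r,c]),np.round(world(p,min(max(r,0),419),min(max(c,0),559)),3))
E
```

```text
pics
{'t': 0.0, 'qpos': array([-6.04950867e+00,  2.81649349e+01,  8.93513547e+01, -1.66194659e-03,
        6.25501668e+01, -6.04906356e+00]), 'joint_velocities': array([ 0.0923501 , -0.06068719, -0.06600529,  0.04494124,  0.05445386,
        0.04728661]), 'joint_torque': array([-9.52334158e-04, -6.12640929e+01, -2.58175153e+01,  6.92750537e-02,
        4.83079045e-02, -1.38641695e-05]), 'position': array([6.24730303e-01, 5.41295106e-05, 2.04945834e-01]), 'orientation': array([[-5.56153233e-06,  9.99999332e-01, -1.15613804e-03],
       [ 9.99999995e-01,  5.67326556e-06,  9.66402472e-05],
       [ 9.66467417e-05, -1.15613749e-03, -9.99999327e-01]]), 'force': array([ 0.17116637, -0.12217249, -0.5185555 ]), 'wrist_torque': array([ 0.0392499 , -0.02390105,  0.02621343]), 'finger_force': 0.0, 'grip_width': 0.09513321255726913}
0.025
scene [1.461 0.363 0.982] [[-0.39, -0.61, 0.69], [0.92, -0.27, 0.27], [0.02, 0.74, 0.67]] [[502.49679544   0.         281.6188958 ]
 [  0.         502.49679544 204.73280898]
 [  0.           0.           1.        ]] ['pixels', 'range_z', 'K', 'eye', 'rotation'
[... 3114 characters left out ...]
 0.33 [240. 397.] [0.625 0.068 0.384]
follower_face 0.87 [ 13. 108.] [0.476 0.155 0.042]
latch_knob 0.72 [236. 399.] [ 0.748 -0.05   0.036]
latch_knob 0.58 [128.  85.] [0.441 0.058 0.037]
bolt_knob 0.93 [138. 204.] [0.562 0.051 0.083]
bolt_knob 0.45 [204. 127.] [ 0.46  -0.023  0.007]
bolt_tip 0.69 [130.  86.] [0.442 0.056 0.038]
bolt_tip 0.2 [ 13. 106.] [0.474 0.156 0.041]
roller1 0.56 [360. 240.] [0.617 0.025 0.328]
roller1 0.3 [128.  87.] [0.442 0.058 0.037]
roller2 0.56 [360. 240.] [0.617 0.025 0.328]
roller2 0.3 [128.  87.] [0.442 0.058 0.037]
ring_gauge 0.53 [ 29. 122.] [0.473 0.15  0.009]
flange_hub 0.57 [239. 399.] [ 0.746 -0.053  0.04 ]
flange_hub 0.19 [140. 204.] [0.562 0.049 0.082]
```

```bash
cd pics; python3 -c "
import cv2,numpy as np
a=cv2.imread('scene0.png')[130:370,100:460];cv2.imwrite('s0.png',cv2.resize(a,None,fx=2.2,fy=2.2))
b=cv2.imread('side0.png')[120:390,130:460];cv2.imwrite('d0.png',cv2.resize(b,None,fx=2.2,fy=2.2))"
```

```text
(no output)
```

View pics/s0.png

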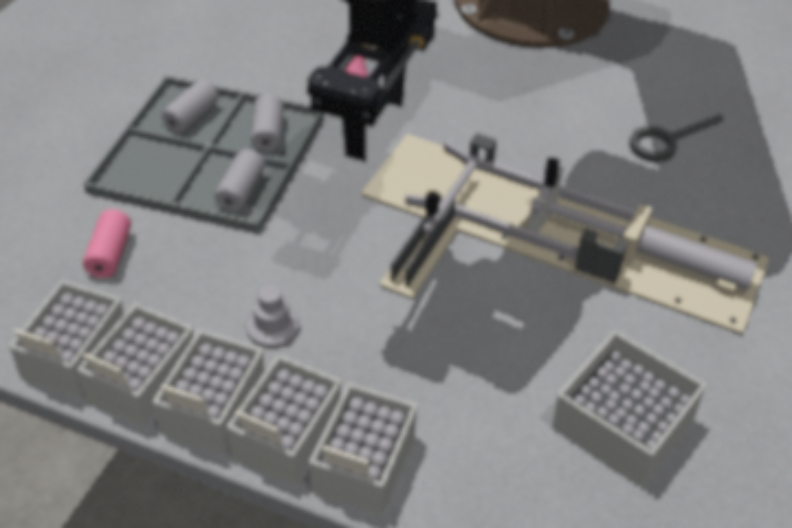

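View pics/d0.png

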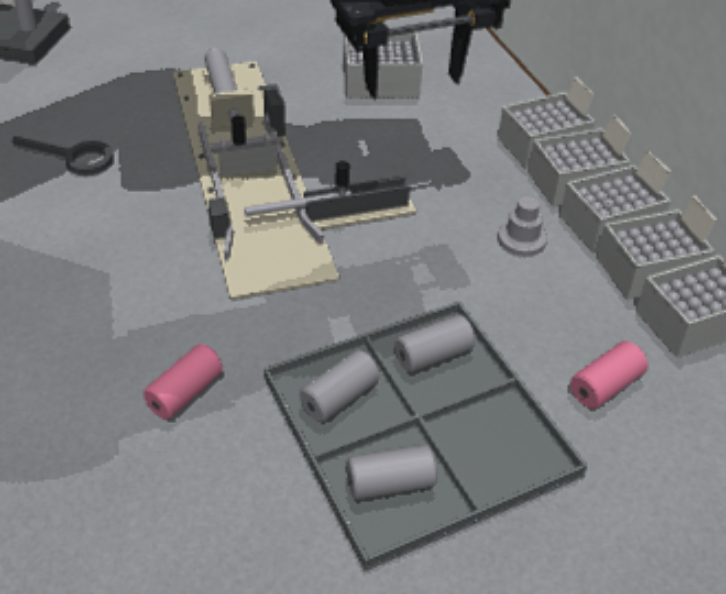

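The views show three steel rollers in the tray, in the top-left, top-right and lower-left bays, with one bay empty. Two pink look-alikes lie on the bench. The bolt is extended across the lane, with its knob at about (205,310) in the scene picture. Next I'll fit the magazine pose.

```bash
cat > mag.py <<'E'
from h import *
def edges(p):
    P=cloud(p);px=p['pixels'].astype(int)
    m=(abs(P[...,2]-0.008)<0.004)&(px[...,0]-px[...,2]>18)&(p['range_z']>0)&(P[...,0]>.3)&(P[...,0]<.75)&(P[...,1]>-.2)&(P[...,1]<.6)
    return P[m][:,:2]
def lin(x,y):
    for _ in range(6):
        a=np.polyfit(x,y,1);r=y-np.polyval(a,x);k=abs(r)<max(0.0015,2*np.median(abs(r)));x,y=x[k],y[k]
    return a,len(x),np.median(abs(r))
if __name__=='__main__':
  for n in sys.argv[1:]:
    p=cam(n);Q=edges(p);print(n,len(Q))
    # left edge: min x per y bin
    X,Y=[],[]
    for b in np.arange(-.08,.5,.006):
        q=Q[(Q[:,1]>=b)&(Q[:,1]<b+.006)]
        if len(q)>5: i=q[:,0].argmin();X.append(q[i,0]);Y.append(q[i,1])
    a,k,r=lin(np.array(Y),np.array(X));print('left x=',np.round(a,4),k,r,'angle',np.degrees(np.arctan(a[0])))
    X,Y=[],[]
    for b in np.arange(.36,.54,.006):
        q=Q[(Q[:,0]>=b)&(Q[:,0]<b+.006)]
        if len(q)>5: i=q[:,1].argmin();X.append(q[i,0]);Y.append(q[i,1])
    a,k,r=lin(np.array(X),np.array(Y));print('front y=',np.round(a,4),k,r,'angle',np.degrees(np.arctan(a[0])))
    X,Y=[],[]
    for b in np.arange(.38,.62,.006):
        q=Q[(Q[:,0]>=b)&(Q[:,0]<b+.006)]
        if len(q)>5: i=q[:,1].argmax();X.append(q[i,0]);Y.append(q[i,1])
    print('back',np.round(np.c_[X,Y],3).tolist()[::4])
    # knobs tops
    P=cloud(p);dark=p['pixels'].max(-1)<70
    for nm,z in(('latch',.096),('bolt',.083)):
        m=dark&(abs(P[...,2]-z)<.004)&(P[...,0]>.3)&(P[...,0]<.75)&(P[...,1]>-.1)&(P[...,1]<.4)
        q=P[m]
        if len(q):print(nm,len(q),np.round(np.median(q,0),4),np.round(q.min(0),3),np.round(q.max(0),3))
E
python3 mag.py scene side wrist
```

```text
scene 2993
left x= [0.0239 0.4154] 24 0.0018253624908706745 angle 1.3705102179753976
front y= [-0.0636 -0.0283] 19 0.001913422350965234 angle -3.638083038130854
back [[0.396, -0.002], [0.421, 0.332], [0.444, 0.435], [0.469, 0.434], [0.491, 0.43], [0.515, 0.429], [0.537, 0.429], [0.576, 0.067]]
latch 14 [0.4647 0.1643 0.0958] [0.46  0.159 0.093] [0.471 0.169 0.099]
bolt 26 [0.5622 0.0553 0.083 ] [0.459 0.043 0.079] [0.571 0.172 0.087]
side 2323
left x= [0.1338 0.3946] 31 0.0016579177767860886 angle 7.618195867606957
front y= [-0.053  -0.0368] 14 0.0005240510003379009 angle -3.0354992467624298
back [[0.391, -0.025], [0.415, 0.303], [0.439, 0.338], [0.46, 0.431], [0.482, 0.145], [0.51, 0.393], [0.532, 0.423], [0.555, 0.428], [0.597, 0.027]]
latch 20 [0.4598 0.1614 0.0952] [0.452 0.151 0.092] [0.469 0.169 0.098]
bolt 39 [0.5573 0.0488 0.0827] [0.451 0.036 0.079] [0.568 0.161 0.086]
wrist 23187
left x= [0.068  0.3928] 31 0.0003826824637563342 angle 3.8899850258701587
front y= [-0.0614 -0.0312] 16 0.0003268082282666847 angle -3.5122562021650117
back [[0.392, -0.015], [0.415, 0.037], [0.44, 0.159], [0.46, 0.157], [0.483, 0.155], [0.508, 0.176], [0.534, 0.176], [0.56, 0.069], [0.578, 0.068], [0.603, 0.066]]
bolt 345 [0.5616 0.0478 0.0822] [0.459 0.039 0.079] [0.57  0.155 0.084]
```

```bash
cat >> h.py <<'E'
TH=np.radians(-3.65);O=np.array([.4703,.1552,0])
RM=np.array([[np.cos(TH),-np.sin(TH),0],[np.sin(TH),np.cos(TH),0],[0,0,1]])
def tomag(w): return RM.T@(np.asarray(w)-O)
def towld(m): return O+RM@np.asarray(m)
def need(target_w):
    "tool-frame shift in cm from the measured pose"
    s=env.get_state();return np.round(s['orientation'].T@(np.asarray(target_w)-s['position'])*100,2)
def st():
    s=env.get_state();R=s['orientation'];m=tomag(s['position'])*1000
    yx=RM.T@R[:,0]
    print('t',round(s['t'],2),'mag mm',np.round(m,1),'toolx ang in mag',round(np.degrees(np.arctan2(yx[1],yx[0])),2),'zdown',np.round(R[:,2],3),'F',np.round(RM.T@s['force'],1),'w',round(s['grip_width'],4),'ff',s['finger_force'],'q',np.round(s['qpos'],0))
E
python3 -m creep '[[0,0,0,0,0,6.69,1],[0,0,0,0,0,6.69,1],[0,0,0,0,0,6.69,1],[0,0,0,0,0,6.69,1],[0,0,0,0,0,6.69,1],[0,0,0,0,0,6.69,1],[0,0,0,0,0,6.69,1],[0,0,0,0,0,6.69,1],[0,0,0,0,0,6.69,1],[0,0,0,0,0,6.69,1],[0,0,0,0,0,6.69,1],[0,0,0,0,0,6.69,1],[0,0,0,0,0,6.69,1],[0,0,0,0,0,6.69,1]]' 30
python3 -c "
from h import *
st();print(need(towld([-.010,.009,.19])))"
```

```text
t: 3.57
position: [0.625, 0.0, 0.2055]
orientation: [[0.998, -0.07, 0.0], [-0.07, -0.998, 0.0], [0.0, -0.0, -1.0]]
force: [-0.5, 0.1, -0.3]
grip_width: 0.0953
finger_force: 0.0
t 3.57 mag mm [ 164.3 -145.   205.5] toolx ang in mag -0.34 zdown [ 0.  0. -1.] F [-0.5  0.1 -0.3] w 0.0953 ff 0.0 q [-6. 28. 89.  0. 63. 88.]
[-17.52 -15.3    1.55]
```

```bash
python3 -m creep '[[-2,-1.8,0,0,0,-0.34,1],[-3,-2.6,0,0,0,0,1],[-3.5,-3,0.5,0,0,0,1],[-3.5,-3,0.5,0,0,0,1],[-3.5,-3,0.5,0,0,0,1],[-2,-1.9,0,0,0,0,1],[0,0,0,0,0,0,1],[0,0,0,0,0,0,1]]'
python3 - <<'E'
from h import *
st()
p=cam('wrist','w1')
print(proj(p,towld([-.010,.009,.096])))
for o in['latch_knob','latch_slot','follower_face']:
    for d in env.landmark_of(p,o)[:3]:
        r,c=d['pixel'];print(o,round(d['score'],2),np.round([r,c]),np.round(tomag(world(p,r,c))*1000,1))
P=(cloud(p)-O)@RM*1000;dark=p['pixels'].max(-1)<80
m=dark&(abs(P[...,2]-96)<4)&(abs(P[...,0])<60)&(abs(P[...,1])<60)
q=P[m];print(len(q),np.median(q,0),q.min(0),q.max(0))
# rails: z 24, x edges by y
for y in(-90,-60,-30,30,60):
    m=(abs(P[...,1]-y)<8)&(abs(P[...,2]-24)<3)&(abs(P[...,0])<60);q=P[m][:,0]
    a,b=q[q<0],q[q>0];print(y,len(a),len(b),[np.round(np.percentile(k,[5,95]),1) for k in(a,b) if len(k)>5])
E
```

```text
t: 4.23
position: [0.469, 0.1542, 0.1925]
orientation: [[0.998, -0.056, 0.001], [-0.056, -0.998, 0.0], [0.001, -0.0, -1.0]]
force: [0.5, 0.0, 0.3]
grip_width: 0.0949
finger_force: 0.0
t 4.23 mag mm [ -1.3  -1.1 192.5] toolx ang in mag 0.47 zdown [ 0.001  0.    -1.   ] F [0.5 0.1 0.3] w 0.0949 ff 0.0 q [ 11.  18. 108.  -0.  53. 104.]
(np.float64(215.89424722461993), np.float64(266.6819351777827))
latch_knob 0.77 [214. 270.] [-8.8  6.4 95.7]
latch_slot 0.78 [142. 162.] [ 41.9 116.8   8.1]
follower_face 0.82 [188. 277.] [ 3.2  1.  48.5]
follower_face 0.41 [352. 202.] [ 23.8  13.3 312.5]
357 [-10.4097058    7.972432    95.03421617] [-19.15641563  -0.86305697  92.08773802] [-2.49532397 16.10727865 97.0303177 ]
-90 100 159 [array([-53.9, -45. ]), array([41.3, 55.6])]
-60 115 133 [array([-51.5, -44.8]), array([42.1, 48.7])]
-30 119 152 [array([-51.4, -44.5]), array([41.8, 49.4])]
30 116 140 [array([-50.8, -44.2]), array([42.3, 49.9])]
60 124 137 [array([-51.1, -44. ]), array([43. , 49.6])]
```

View pics/w1.png

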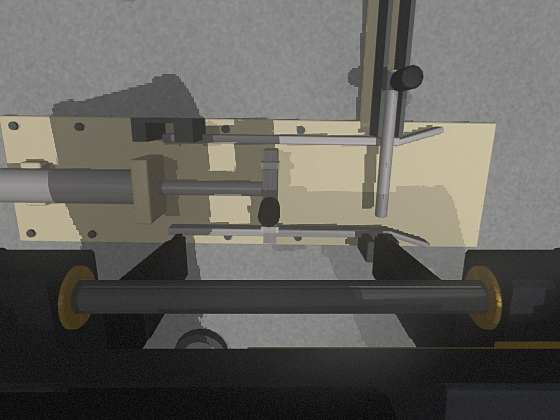

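```bash
sed -i 's/radians(-3.65);O=np.array(\[.4703,.1552,0\])/radians(-3.85);O=np.array([.4694,.1552,0])/' h.py
python3 -c "
from h import *
st();print(need(towld([-.010,.008,.089])))"
```

```text
t 4.43 mag mm [  1.   -2.5 192. ] toolx ang in mag 0.46 zdown [ 0. -0. -1.] F [-0.4 -0.6  0.1] w 0.095 ff 0.0 q [ 10.  18. 108.  -0.  53. 104.]
[-1.1  -1.06 10.3 ]
```

```bash
python3 -m creep '[[-0.55,-0.53,1,0,0,0.46,1],[-0.55,-0.53,2,0,0,0,1],[0,0,3,0,0,0,1],[0,0,3,0,0,0,1],[0,0,1.3,0,0,0,1],[0,0,0,0,0,0,1],[0,0,0,0,0,0,1],[0,0,0,0,0,0,0],[0,0,0,0,0,0,0],[0,0,0,0,0,0,0],[0,0,0,0,0,0,0],[0,0,0,0,0,0,0],[0,0,0,0,0,0,0],[0,0,0,0,0,0,0],[0,0,0,0,0,0,0]]' 40; python3 -c "
from h import *
st()"
```

```text
t: 5.68
position: [0.4591, 0.1646, 0.0891]
orientation: [[0.998, -0.066, 0.0], [-0.066, -0.998, 0.0], [0.0, -0.0, -1.0]]
force: [-0.6, 0.2, -0.2]
grip_width: 0.047
finger_force: 0.0
t 5.68 mag mm [-10.9   8.7  89.1] toolx ang in mag 0.08 zdown [ 0.  0. -1.] F [-0.6  0.1 -0.2] w 0.047 ff 0.0 q [ 12.  27. 115.  -0.  38. 106.]
```

```bash
python3 -m creep '[[0,0,0,0,0,0,0],[0,0,0,0,0,0,0],[0,0,0,0,0,0,0],[0,0,0,0,0,0,0],[0,0,0,0,0,0,0],[0,0,0,0,0,0,0],[0,0,0,0,0,0,0],[0,-0.5,0,0,0,0,0],[0,-1,0,0,0,0,0],[0,-1,0,0,0,0,0],[0,-1,0,0,0,0,0],[0,-1,0,0,0,0,0],[0,-1,0,0,0,0,0],[0,-1,0,0,0,0,0],[0,-1,0,0,0,0,0],[0,-1,0,0,0,0,0],[0,-0.5,0,0,0,0,0],[0,0,0,0,0,0,0]]' 40; python3 -c "
from h import *
st()"
```

```text
t: 7.18
position: [0.465, 0.2554, 0.089]
orientation: [[0.998, -0.065, 0.0], [-0.065, -0.998, 0.0], [0.0, -0.0, -1.0]]
force: [-0.4, 0.1, 1.2]
grip_width: 0.0006
finger_force: 0.0
t 7.18 mag mm [-11.1  99.7  89. ] toolx ang in mag 0.13 zdown [ 0.  0. -1.] F [-0.4  0.   1.2] w 0.0006 ff 0.0 q [ 22.  29. 109.   0.  41. 115.]
```

```bash
python3 - <<'E'
from h import *
for n in('scene','side','wrist'):
    p=cam(n,n+'2')
    for o in['latch_knob','follower_face']:
        for d in env.landmark_of(p,o)[:2]:
            r,c=d['pixel'];print(n,o,round(d['score'],2),np.round([r,c]),np.round(tomag(world(p,r,c))*1000,1))
a=cv2.imread('pics/scene2.png')[140:290,260:460];b=cv2.imread('pics/side2.png')[120:270,160:360]
cv2.imwrite('pics/c2.png',cv2.resize(np.hstack([a,b]),None,fx=2,fy=2))
E
```

```text
scene latch_knob 0.66 [201. 351.] [-15.3   6.5  97.4]
scene follower_face 0.82 [223. 346.] [33.2 14.4 59.3]
side latch_knob 0.5 [195. 283.] [  91.5 -105.4   84.3]
side latch_knob 0.49 [175. 239.] [-8.7 -1.5 95.7]
side follower_face 0.71 [192. 171.] [-202.4   97.1   -3.9]
side follower_face 0.61 [194. 243.] [ 0.8  0.2 24.1]
wrist latch_knob 0.71 [252. 456.] [-10.3   7.1  95.2]
wrist follower_face 0.8 [202. 422.] [ 7.1 11.7 56.6]
```

View pics/c2.png

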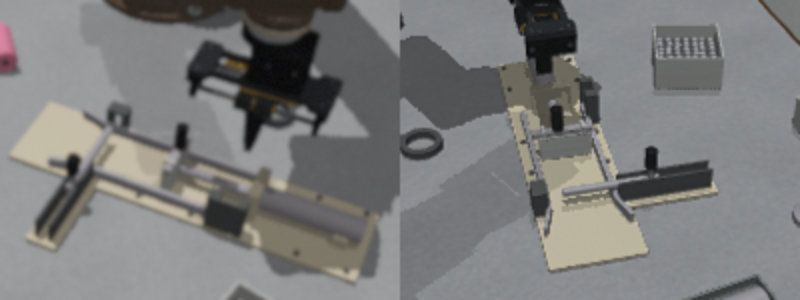

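```bash
python3 - <<'E'
from h import *
s=env.get_state();tip=s['position']+s['orientation'][:,2]*.025
for n in('scene','side','wrist'):
    p=cam(n);print(n,'tip px',np.round(proj(p,tip),1))
    P=(cloud(p)-O)@RM*1000;dark=p['pixels'].max(-1)<110
    m=dark&(P[...,2]>58)&(P[...,2]<100)&(abs(P[...,0]+11)<70)&(abs(P[...,1]-100)<50)
    q=P[m]
    if len(q): print(len(q),np.median(q,0).round(1),q.min(0).round(1),q.max(0).round(1));
    for z in(60,66,72,80,90):
        k=q[abs(q[:,2]-z)<3]
        if len(k):print(z,len(k),k.min(0).round(0),k.max(0).round(0))
E
```

```text
scene tip px [221.9 381.7]
42 [52.  92.7 61.5] [-16.7  73.7  58. ] [ 58.7 129.9  98.5]
60 32 [-17.  74.  58.] [ 59. 130.  63.]
66 9 [50. 75. 63.] [ 58. 124.  65.]
side tip px [165.1 232.2]
37 [50.9 93.8 60.9] [-21.6  69.6  58. ] [ 58.9 123.5  99.5]
60 30 [-15.  70.  58.] [ 59. 123.  63.]
66 3 [49. 80. 63.] [ 55. 118.  63.]
wrist tip px [234.  279.5]
1031 [52.1 93.6 61.3] [-1.4 73.7 59.2] [ 58.7 125.6  99.8]
60 1003 [46. 74. 59.] [ 59. 126.  63.]
66 3 [46. 79. 63.] [53. 82. 63.]
```

```bash
python3 - <<'E'
from h import *
for n,c in(('scene',382),('side',232),):
    p=cam(n);P=(cloud(p)-O)@RM*1000
    for r in range(*( (196,232,3) if n=='scene' else (145,175,3))): print(n,r,p['pixels'][r,c],P[r,c].round(0),P[r,c+3].round(0))
E
python3 -c "
import cv2
a=cv2.imread('pics/wrist2.png');cv2.imwrite('pics/w2c.png',a)"
```

```text
scene 196 [72 73 74] [  2.  88. 160.] [  1.  95. 163.]
scene 199 [68 68 69] [  2.  89. 151.] [ -2.  96. 150.]
scene 202 [59 60 62] [ -3.  90. 138.] [ -0.  98. 143.]
scene 205 [52 52 53] [  4.  93. 134.] [  3. 100. 136.]
scene 208 [46 46 48] [  3.  94. 123.] [  3. 102. 126.]
scene 211 [42 42 43] [  0.  95. 111.] [  4. 103. 117.]
scene 214 [75 75 77] [ -1.  97. 100.] [-113.   85.    3.]
scene 217 [154 155 157] [-100.   80.    0.] [-104.   88.    0.]
scene 220 [156 157 159] [-87.  84.   0.] [-91.  92.   1.]
scene 223 [153 152 156] [-52.  92.  22.] [-80.  96.   0.]
scene 226 [96 94 97] [-46.  95.  17.] [-46. 103.  21.]
scene 229 [120 114 103] [-40.  98.  12.] [-46. 105.  10.]
side 145 [17 16 17] [-20.  12. 188.] [-12.  12. 186.]
side 148 [19 18 19] [-20.  16. 176.] [ -0.  93. 126.]
side 151 [14 14 15] [-10.  87. 121.] [ -1.  91. 117.]
side 154 [18 19 20] [-11.  87. 111.] [ -1.  94. 105.]
side 157 [77 77 80] [  1. 174.  44.] [ 10. 170.  45.]
side 160 [87 87 91] [ -3. 153.  46.] [  7. 154.  44.]
side 163 [84 81 72] [ -8. 119.  58.] [  2. 122.  54.]
side 166 [84 81 73] [-10. 113.  51.] [  0. 116.  47.]
side 169 [85 83 73] [-10. 114.  39.] [ -1. 114.  38.]
side 172 [85 82 73] [-10. 115.  27.] [-4. 99. 37.]
```

View pics/w2c.png

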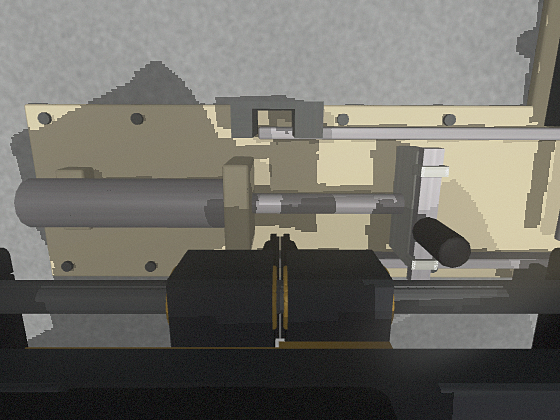

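```bash
python3 - <<'E'
from h import *
st();print(env.tip_reach,[a for a in dir(env) if not a.startswith('__')])
p=cam('wrist');P=(cloud(p)-O)@RM*1000
for r in range(225,300,5): print(r,[P[r,c].round(0).tolist() for c in (268,274,287,292)])
E
```

```text
t 7.88 mag mm [-11.   98.6  89.1] toolx ang in mag 0.07 zdown [ 0. -0. -1.] F [ 0.5 -0.1 -0.1] w 0.0003 ff 0.0 q [ 22.  29. 109.  -0.  41. 115.]
0.025 ['PlanningError', 'camera', 'get_state', 'job_done', 'landmark_of', 'search_frame', 'tip_reach']
225 [[-23.0, 107.0, 6.0], [-23.0, 103.0, 8.0], [-23.0, 93.0, 8.0], [-23.0, 89.0, 8.0]]
230 [[-27.0, 107.0, 8.0], [-27.0, 103.0, 8.0], [-27.0, 93.0, 6.0], [-27.0, 89.0, 7.0]]
235 [[-32.0, 107.0, 5.0], [1.0, 101.0, 100.0], [1.0, 95.0, 101.0], [-31.0, 89.0, 8.0]]
240 [[-35.0, 107.0, 7.0], [0.0, 101.0, 107.0], [0.0, 95.0, 106.0], [-35.0, 89.0, 7.0]]
245 [[0.0, 104.0, 113.0], [1.0, 101.0, 115.0], [1.0, 95.0, 114.0], [1.0, 93.0, 115.0]]
250 [[23.0, 101.0, 180.0], [0.0, 101.0, 120.0], [24.0, 96.0, 181.0], [23.0, 95.0, 180.0]]
255 [[24.0, 101.0, 184.0], [0.0, 101.0, 125.0], [24.0, 97.0, 186.0], [24.0, 95.0, 185.0]]
260 [[24.0, 101.0, 187.0], [0.0, 101.0, 131.0], [24.0, 97.0, 188.0], [23.0, 95.0, 187.0]]
265 [[24.0, 101.0, 190.0], [22.0, 100.0, 187.0], [24.0, 97.0, 191.0], [24.0, 96.0, 191.0]]
270 [[24.0, 101.0, 193.0], [23.0, 100.0, 191.0], [23.0, 97.0, 192.0], [24.0, 96.0, 193.0]]
275 [[24.0, 101.0, 196.0], [22.0, 100.0, 191.0], [22.0, 97.0, 192.0], [24.0, 96.0, 197.0]]
280 [[24.0, 101.0, 198.0], [21.0, 100.0, 193.0], [22.0, 97.0, 194.0], [24.0, 96.0, 198.0]]
285 [[23.0, 101.0, 199.0], [21.0, 100.0, 194.0], [21.0, 97.0, 195.0], [23.0, 96.0, 199.0]]
290 [[22.0, 101.0, 199.0], [20.0, 100.0, 195.0], [19.0, 97.0, 194.0], [22.0, 96.0, 199.0]]
295 [[21.0, 101.0, 199.0], [19.0, 100.0, 196.0], [19.0, 97.0, 196.0], [21.0, 96.0, 200.0]]
```

```bash
python3 - <<'E'
from h import *
p=cam('wrist');s=env.get_state();print((p['eye']-s['position']).round(4), (s['orientation'].T@(p['eye']-s['position'])).round(4))
p=cam('scene')
for dx in(-.053,.053):
  for z in(.181,.216): print(dx,z,np.round(proj(p,[.625+dx,0,z]),1))
im=cv2.imread('pics/scene0.png')
for c in(252,256,260,300):
  col=im[150:230,c].max(-1);print(c,[150+i for i in range(80) if col[i]<60])
E
```

```text
[ 0.068  -0.0048  0.1784] [ 0.0682  0.0003 -0.1784]
-0.053 0.181 [186.6 278.5]
-0.053 0.216 [175.6 278.7]
0.053 0.181 [213.1 260.8]
0.053 0.216 [201.9 260.7]
252 [157, 158, 159, 160, 161, 162, 163, 164, 165, 166, 167, 168, 169, 170, 171, 172, 173, 174, 175, 176, 177, 178, 179, 180, 181]
256 [152, 153, 154, 155, 156, 163, 164, 167, 168, 170, 171, 172, 173, 174, 175, 176, 177, 178, 179, 180, 181, 182, 183, 184, 185, 186, 187]
260 [150, 151, 152, 153, 154, 165, 166, 167, 168, 173, 174, 175, 176, 177, 178, 179, 180, 181, 182, 183, 184, 185, 186, 187, 188, 189, 190, 191, 192, 193, 194, 195, 196, 197, 198, 199, 200]
300 []
```

The cameras place the fingertips about 35 mm higher than the pose reading says, in the first picture as well as now. The whole tool is offset along its axis, so I missed the knob from above. I'll correct for this in the helper.

```bash
python3 - <<'E'
t=open('h.py').read()
t=t.replace("(np.asarray(target_w)-s['position'])","(np.asarray(target_w)-s['position']+.035*s['orientation'][:,2])")
t=t.replace("m=tomag(s['position'])*1000","m=tomag(s['position']-.035*R[:,2])*1000")
open('h.py','w').write(t)
E
python3 -m creep '[[0,0,-0.5,0,0,0,1],[0,0.8,-0.5,0,0,0,1],[0,1,0,0,0,0,1],[0,1,0,0,0,0,1],[0,1,0,0,0,0,1],[0,1,0,0,0,0,1],[0,1,0,0,0,0,1],[0,1,0,0,0,0,1],[0,1,0,0,0,0,1],[0,1,0,0,0,0,1],[0,0.3,0,0,0,0,1],[0,0,0,0,0,0,1],[0,0,0,0,0,0,1]]' 40;  python3 -c "
from h import *
st();print(need(towld([-.010,.008,.089])))"
```

```text
t: 9.12
position: [0.4591, 0.1635, 0.0991]
orientation: [[0.998, -0.066, 0.0], [-0.066, -0.998, 0.0], [0.0, -0.0, -1.0]]
force: [0.4, -0.2, -0.5]
grip_width: 0.0819
finger_force: 0.0
t 9.12 mag mm [-10.8   7.5 134.1] toolx ang in mag 0.04 zdown [ 0.  0. -1.] F [ 0.4 -0.2 -0.5] w 0.0819 ff 0.0 q [ 12.  26. 115.   0.  39. 106.]
[ 0.08 -0.04  4.51]
```

```bash
python3 -m creep '[[0.08,0,1,0,0,0,1],[0,0,1.5,0,0,0,1],[0,0,1.5,0,0,0,0.5],[0,0,0.5,0,0,0,0],[0,0,0,0,0,0,0],[0,0,0,0,0,0,0],[0,0,0,0,0,0,0],[0,0,0,0,0,0,0],[0,0,0,0,0,0,0],[0,0,0,0,0,0,0],[0,0,0,0,0,0,0],[0,0,0,0,0,0,0],[0,0,0,0,0,0,0],[0,0,0,0,0,0,0],[0,0,0,0,0,0,0],[0,0,0,0,0,0,0]]' 40; python3 -c "
from h import *
st()"
```

```text
t: 10.45
position: [0.4599, 0.1638, 0.0541]
orientation: [[0.998, -0.066, 0.0], [-0.066, -0.998, 0.0], [0.0, -0.0, -1.0]]
force: [-1.3, 4.0, 0.4]
grip_width: 0.0179
finger_force: 40.0
t 10.45 mag mm [-10.1   7.9  89.1] toolx ang in mag 0.06 zdown [ 0.  0. -1.] F [-1.6  3.9  0.4] w 0.0179 ff 39.99877631664276 q [ 12.  30. 117.   0.  33. 106.]
```

```bash
python3 -m creep '[[0,-0.5,0,0,0,0,0],[0,-1,0,0,0,0,0],[0,-1,0,0,0,0,0],[0,-1,0,0,0,0,0],[0,-1,0,0,0,0,0],[0,-1,0,0,0,0,0],[0,-1,0,0,0,0,0],[0,-1,0,0,0,0,0],[0,-1,0,0,0,0,0],[0,-0.5,0,0,0,0,0],[0,-0.2,0,0,0,0,0],[0,0,0,0,0,0,0],[0,0,0,0,0,0,0]]' 50; python3 -c "
from h import *
st()"
```

```text
t: 11.53
position: [0.466, 0.2543, 0.0541]
orientation: [[0.998, -0.065, -0.0], [-0.065, -0.998, -0.002], [0.0, 0.002, -1.0]]
force: [2.3, -10.6, 2.3]
grip_width: 0.0172
finger_force: 50.0
t 11.53 mag mm [-10.   98.7  89.1] toolx ang in mag 0.12 zdown [-0.    -0.002 -1.   ] F [  3.  -10.4   2.3] w 0.0172 ff 50.00688314437866 q [ 22.  33. 111.  -0.  37. 115.]
```

```bash
python3 -m creep '[[0,-0.2,0,0,0,0,0],[0,0,0,0,0,0,0],[0.4,0,0,0,0,0,0],[0.4,0,0,0,0,0,0],[0.4,0,0,0,0,0,0],[0.4,0,0,0,0,0,0],[0.2,0,0,0,0,0,0],[0,0,0,0,0,0,0],[0,0,0,0,0,0,0]]' 50; python3 -c "
from h import *
st()"
```

```text
t: 12.28
position: [0.4837, 0.2547, 0.0541]
orientation: [[0.998, -0.066, -0.001], [-0.066, -0.998, -0.002], [-0.001, 0.002, -1.0]]
force: [0.6, -12.5, 4.5]
grip_width: 0.017
finger_force: 50.0
t 12.28 mag mm [  7.7 100.3  89.1] toolx ang in mag 0.09 zdown [-0.001 -0.002 -1.   ] F [  1.4 -12.5   4.5] w 0.017 ff 50.00591576099396 q [ 21.  34. 108.  -0.  38. 115.]
```

```bash
python3 -m creep '[[0.2,0,0,0,0,0,0],[0.1,0,0,0,0,0,0],[0,0,0,0,0,0,0],[0,0.2,0,0,0,0,0],[0,0.2,0,0,0,0,0],[0,0.1,0,0,0,0,0],[0,0.1,0,0,0,0,0],[0,0.1,0,0,0,0,0],[0,0,0,0,0,0,0]]' 50; python3 -c "
from h import *
st()"
```

```text
t: 13.03
position: [0.4841, 0.2497, 0.0541]
orientation: [[0.998, -0.066, -0.004], [-0.066, -0.998, 0.0], [-0.004, 0.0, -1.0]]
force: [-12.2, 9.3, 8.1]
grip_width: 0.0172
finger_force: 50.0
t 13.03 mag mm [ 8.5 95.2 89.1] toolx ang in mag 0.07 zdown [-0.004  0.    -1.   ] F [-12.8   8.5   8.1] w 0.0172 ff 50.003002882003784 q [ 20.  33. 109.   0.  38. 114.]
```

```bash
python3 -m creep '[[-0.2,-0.15,0,0,0,0,0],[0,0,0,0,0,0,0],[0,0,0,0,0,0,0.5],[0,0,0,0,0,0,0.5],[0,0,0,0,0,0,0.5],[0,0,0,0,0,0,0.5],[0,0,0,0,0,0,0.5],[0,0,-2,0,0,0,0.5],[0,0,-3,0,0,0,0.5],[0,0,-3,0,0,0,0.5],[0,0,-2,0,0,0,0.5],[0,0,0,0,0,0,0.5]]' 40; python3 - <<'E'
from h import *
st()
p=cam('wrist','w3')
P=(cloud(p)-O)@RM*1000;dark=p['pixels'].max(-1)<80
m=dark&(abs(P[...,2]-96)<4)&(abs(P[...,0])<60)&(abs(P[...,1]-80)<60)
q=P[m];print('latch',len(q),np.median(q,0).round(1))
s=cam('side')
P=(cloud(s)-O)@RM*1000;dark=s['pixels'].max(-1)<80
m=dark&(abs(P[...,2]-83)<4)&(abs(P[...,0]-100)<70)&(abs(P[...,1]+100)<30)
q=P[m];print('bolt',len(q),np.median(q,0).round(1))
print(need(towld([.098,-.101,.077])))
E
```

```text
t: 14.03
position: [0.4862, 0.2512, 0.158]
orientation: [[0.998, -0.066, 0.006], [-0.066, -0.998, 0.002], [0.006, -0.003, -1.0]]
force: [-0.2, 1.1, 0.1]
grip_width: 0.0478
finger_force: 0.0
t 14.03 mag mm [ 10.1  96.8 193. ] toolx ang in mag 0.07 zdown [ 0.006  0.002 -1.   ] F [-0.2  1.1  0.1] w 0.0478 ff 0.0 q [ 20.  25. 104.  -0.  51. 114.]
latch 467 [ 8.2 95.9 95. ]
bolt 24 [  99.7 -106.2   82.6]
[ 8.88 19.74 11.25]
```

View pics/w3.png

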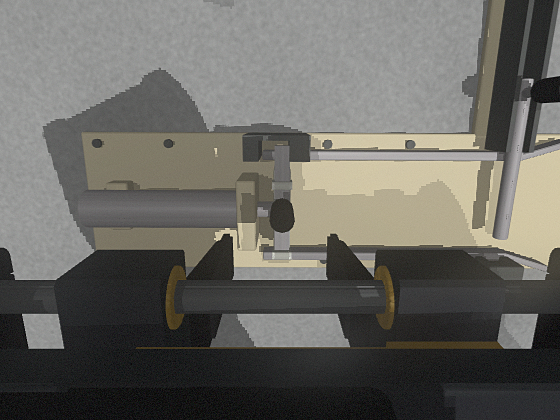

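The follower is latched: the knob is at (213,282), the bar is in the slot, and it stays back by itself. Next I'll draw the bolt.

```bash
python3 -m creep '[[1,2,0,0,0,0,0.5],[1.6,3.6,0,0,0,0,0.5],[1.6,3.6,0,0,0,0,0.5],[1.6,3.6,0,0,0,0,0.5],[1.6,3.6,0,0,0,0,0.5],[1.5,3.3,0,0,0,0,0.5],[0,0,0,0,0,0,0.5],[0,0,0,0,0,0,0.5]]' 30; python3 -c "
from h import *
st();print(need(towld([.098,-.101,.084])))"
```

```text
t: 14.8
position: [0.5603, 0.0464, 0.1524]
orientation: [[0.998, -0.069, -0.002], [-0.069, -0.998, 0.0], [-0.002, 0.0, -1.0]]
force: [-0.0, 0.1, 0.6]
grip_width: 0.0474
finger_force: 0.0
t 14.8 mag mm [  98.  -102.4  187.4] toolx ang in mag -0.12 zdown [-0.002  0.    -1.   ] F [-0.   0.1  0.6] w 0.0474 ff 0.0 q [ -2.  27. 102.   0.  52.  92.]
[ 0.02 -0.14 10.34]
```

```bash
python3 -m creep '[[0,-0.14,1.5,0,0,0,0.5],[0,0,3,0,0,0,0.5],[0,0,3,0,0,0,0.5],[0,0,2,0,0,0,0.5],[0,0,0.8,0,0,0,0.5],[0,0,0,0,0,0,0],[0,0,0,0,0,0,0],[0,0,0,0,0,0,0],[0,0,0,0,0,0,0],[0,0,0,0,0,0,0],[0,0,0,0,0,0,0],[0,0,0,0,0,0,0],[0,0,0,0,0,0,0]]' 30; python3 -c "
from h import *
st()"
```

```text
t: 15.88
position: [0.5609, 0.0478, 0.0521]
orientation: [[0.998, -0.066, 0.001], [-0.066, -0.998, -0.002], [0.002, 0.002, -1.0]]
force: [-2.1, -13.6, 3.9]
grip_width: 0.0174
finger_force: 30.0
t 15.88 mag mm [  98.4 -100.9   87.1] toolx ang in mag 0.09 zdown [ 0.001 -0.002 -1.   ] F [ -1.2 -13.7   3.9] w 0.0174 ff 30.0007626414299 q [ -2.  35. 106.  -0.  39.  92.]
```

```bash
python3 -m creep '[[0,0.1,0,0,0,0,0],[0.6,0,0,0,0,0,0],[1.2,0,0,0,0,0,0],[1.2,0,0,0,0,0,0],[1.2,0,0,0,0,0,0],[1.2,0,0,0,0,0,0],[1.2,0,0,0,0,0,0],[0.6,0,0,0,0,0,0],[0.3,0,0,0,0,0,0],[0.1,0,0,0,0,0,0],[0,0,0,0,0,0,0],[0,0,0,0,0,0,0]]'; python3 -c "
from h import *
st()"
```

```text
t: 16.88
position: [0.6343, 0.0426, 0.052]
orientation: [[0.998, -0.066, -0.004], [-0.066, -0.998, -0.001], [-0.004, 0.001, -1.0]]
force: [-14.1, -7.2, 11.3]
grip_width: 0.0172
finger_force: 30.0
t 16.88 mag mm [ 172.2 -101.2   87. ] toolx ang in mag 0.08 zdown [-0.004 -0.001 -1.   ] F [-13.6  -8.2  11.3] w 0.0172 ff 30.003928542137146 q [-2. 39. 95. -0. 46. 92.]
```

```bash
python3 -m creep '[[-0.1,0,0,0,0,0,0],[0,0,0,0,0,0,0.6],[0,0,0,0,0,0,0.6],[0,0,0,0,0,0,0.6],[0,0,0,0,0,0,1],[0,0,-2,0,0,0,1],[0,0,-3,0,0,0,1],[0,0,-3,0,0,0,1],[-1,2.5,-2,0,0,0,1],[-1.4,4,-1.5,0,0,0,1],[-1.4,4,-1.5,0,0,0,1],[-1.4,4,0,0,0,0,1],[-1.4,4,0,0,0,0,1],[-1.4,4,0,0,0,0,1],[-1.4,4,0,0,0,0,1],[-1.4,4,0,0,0,0,1],[-0.5,2.3,0,0,0,0,1],[0,0,0,0,0,0,1],[0,0,0,0,0,0,1]]'; cat > rol.py <<'E'
from h import *
def rollers(p):
    P=cloud(p);px=p['pixels'].astype(int)
    grey=(px.max(-1)-px.min(-1)<25)
    m=grey&(P[...,2]>.030)&(P[...,2]<.055)&(P[...,1]<-.12)&(P[...,1]>-.48)&(P[...,0]>.33)&(P[...,0]<.72)
    n,l,sts,_=cv2.connectedComponentsWithStats(cv2.erode(m.astype(np.uint8),np.ones((3,3))))
    for i in range(1,n):
        if sts[i,4]<60: continue
        q=P[l==i];t=q[q[:,2]>q[:,2].max()-.012] if 0 else q
        (cx,cy),(w,h),a=cv2.minAreaRect((q[:,:2]*1000).astype(np.float32))
        L,W=max(w,h),min(w,h);ang=a if w>=h else a+90
        am=(ang-np.degrees(TH)+90)%180-90
        print('roller',sts[i,4],'px',sts[i,:2]+sts[i,2:4]//2,'xy',round(cx,1),round(cy,1),'L,W',round(L),round(W),'axis ang world',round((ang+90)%180-90,1),'in mag',round(am,1),'z',np.percentile(q[:,2],95).round(4),'col',px[l==i].mean(0).round())
if __name__=='__main__':
    st()
    for n in sys.argv[2:]: print(n);rollers(cam(n,n+sys.argv[1]))
E
python3 rol.py r1 wrist side
```

```text
t: 18.47
position: [0.5044, -0.2683, 0.1788]
orientation: [[0.998, -0.068, 0.0], [-0.068, -0.998, 0.0], [0.0, -0.0, -1.0]]
force: [-0.5, 0.4, -0.5]
grip_width: 0.0951
finger_force: 0.0
t 18.47 mag mm [  63.3 -420.2  213.8] toolx ang in mag -0.07 zdown [ 0.  0. -1.] F [-0.5  0.4 -0.5] w 0.0951 ff 0.0 q [-35.  25.  99.   0.  56.  59.]
wrist
roller 3542 px [204 114] xy 577.9 -207.9 L,W 78 35 axis ang world 7.5 in mag 11.4 z 0.0437 col [143. 141. 142.]
roller 2876 px [359 219] xy 475.0 -341.0 L,W 78 34 axis ang world -6.9 in mag -3.0 z 0.0436 col [132. 131. 132.]
roller 2725 px [242 238] xy 463.0 -230.0 L,W 78 34 axis ang world 24.2 in mag 28.0 z 0.0436 col [154. 152. 153.]
side
roller 317 px [328 273] xy 576.3 -215.4 L,W 75 28 axis ang world 5.5 in mag 9.4 z 0.0452 col [157. 156. 163.]
roller 362 px [285 293] xy 460.8 -235.7 L,W 77 29 axis ang world 24.5 in mag 28.3 z 0.0452 col [168. 167. 173.]
roller 491 px [308 332] xy 472.6 -347.3 L,W 77 29 axis ang world -7.0 in mag -3.2 z 0.0451 col [157. 156. 162.]
```

View pics/wristr1.png

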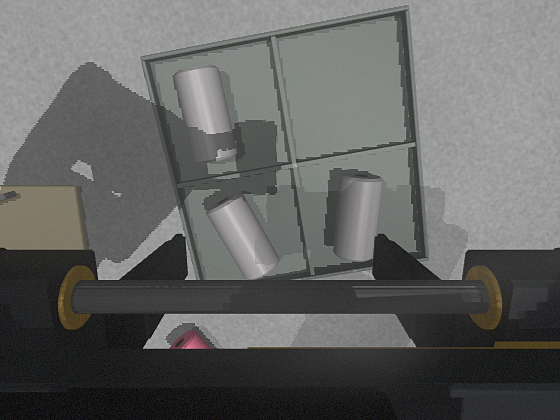

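The picture shows the three steel rollers at (112,205), (235,243) and (218,360), and one empty bay. I'll take the one at (112,205) first, gripping across its diameter with the tips just above rim height.

```bash
cat > go.py <<'E'
from h import *
# usage: go.py x y z(true TCP, world m) ang(mag deg of tool x): gives shift (in tool axes now) and turn; and the shift in tool axes after the turn
x,y,z,a=map(float,sys.argv[1:5])
s=env.get_state();R=s['orientation'];yx=RM.T@R[:,0];cur=np.degrees(np.arctan2(yx[1],yx[0]))
d=((cur-a+90)%180)-90
if len(sys.argv)>5: d=cur-a
from scipy.spatial.transform import Rotation as Ro
n=need([x,y,z]);R2=R@Ro.from_euler('z',d,degrees=True).as_matrix()
v=R@n;print('az',round(d,2),'now',n,'after turn',np.round(R2.T@v,2))
E
python3 go.py .5775 -.208 .10 11
```

```text
az -10.91 now [ 6.86 -6.32 11.38] after turn [ 7.93 -4.91 11.38]
```

```bash
python3 -m creep '[[0,0,0,0,0,-5.45,0.55],[0,0,0,0,0,-5.46,0.55],[1.9,-1.2,1.4,0,0,0,0.55],[2,-1.3,2.5,0,0,0,0.55],[2,-1.3,2.5,0,0,0,0.55],[2,-1.1,2.5,0,0,0,0.55],[0,0,2,0,0,0,0.55],[0,0,0,0,0,0,0.55],[0,0,0,0,0,0,0.55]]' 30; python3 -c "
from h import *
st()"; python3 go.py .5775 -.208 .045 11
python3 - <<'E'
from h import *
p=cam('wrist');P=cloud(p)
s=env.get_state();print(np.round(proj(p,s['position']),0))
# fingertip z
px=p['pixels'].max(-1)
for c in range(200,360,4):
    col=[(r,P[r,c,2]) for r in range(200,300) if .05<P[r,c,2]<.12]
    if col: print(c,col[0][0],np.round(P[col[0][0],c],3))
E
python3 rol.py r2 side
```

```text
t: 19.32
position: [0.577, -0.2074, 0.0694]
orientation: [[0.992, 0.126, -0.002], [0.126, -0.992, 0.001], [-0.002, -0.001, -1.0]]
force: [0.5, -1.0, -0.1]
grip_width: 0.0525
finger_force: 0.0
t 19.32 mag mm [ 131.8 -354.6  104.4] toolx ang in mag 11.1 zdown [-0.002  0.001 -1.   ] F [ 0.5 -1.  -0.1] w 0.0525 ff 0.0 q [-26.  36.  98.   0.  46.  57.]
az 0.1 now [0.05 0.07 5.94] after turn [0.05 0.07 5.94]
[249. 281.]
200 253 [ 0.584 -0.172  0.103]
204 249 [ 0.584 -0.173  0.1  ]
208 244 [ 0.584 -0.173  0.092]
212 241 [ 0.585 -0.175  0.09 ]
216 238 [ 0.585 -0.176  0.085]
220 234 [ 0.585 -0.177  0.079]
224 234 [ 0.585 -0.178  0.078]
228 259 [ 0.571 -0.182  0.077]
332 237 [ 0.59  -0.233  0.077]
336 234 [ 0.592 -0.234  0.079]
340 234 [ 0.592 -0.236  0.077]
344 240 [ 0.592 -0.236  0.087]
348 241 [ 0.592 -0.238  0.088]
352 245 [ 0.592 -0.239  0.094]
356 250 [ 0.592 -0.24   0.1  ]
t 19.37 mag mm [ 132.1 -355.3  105.6] toolx ang in mag 11.05 zdown [ 0. -0. -1.] F [-0.7  0.1  1. ] w 0.0524 ff 0.0 q [-26.  36.  98.   0.  46.  57.]
side
roller 256 px [328 275] xy 577.3 -214.1 L,W 77 26 axis ang world 6.5 in mag 10.3 z 0.0452 col [114. 114. 118.]
roller 374 px [285 294] xy 461.2 -235.9 L,W 78 28 axis ang world 25.0 in mag 28.8 z 0.0454 col [148. 148. 154.]
roller 493 px [308 332] xy 472.5 -347.0 L,W 77 30 axis ang world -7.2 in mag -3.3 z 0.0453 col [160. 159. 166.]
```

```bash
python3 -m creep '[[0,0.07,2,0,0,0,0.55],[0,0,2,0,0,0,0.55],[0,0,1.3,0,0,0,0.55],[0,0,0.6,0,0,0,0.55],[0,0,0,0,0,0,0.55],[0,0,0,0,0,0,0.2],[0,0,0,0,0,0,0.2],[0,0,0,0,0,0,0.2],[0,0,0,0,0,0,0.2],[0,0,0,0,0,0,0.2]]' 40; python3 -c "
from h import *
st()"
```

```text
t: 20.25
position: [0.5776, -0.2098, 0.0122]
orientation: [[0.992, 0.124, 0.002], [0.124, -0.992, -0.001], [0.002, 0.001, -1.0]]
force: [-1.4, -0.1, 7.0]
grip_width: 0.0396
finger_force: 40.0
t 20.25 mag mm [ 132.4 -356.9   47.2] toolx ang in mag 10.98 zdown [ 0.002 -0.001 -1.   ] F [-1.3 -0.2  7. ] w 0.0396 ff 39.99994218349457 q [-26.  41. 100.   0.  39.  57.]
```

```bash
python3 -m creep '[[0,0,-0.5,0,0,0,0.2],[0,0,-1.5,0,0,0,0.2],[0,0,-2,0,0,0,0.2],[0,0,-2,0,0,0,0.2],[0,0,-2,0,0,0,0.2],[0,0,-1,0,0,0,0.2],[0,0,0,0,0,0,0.2],[0,0,0,0,0,0,0.2]]' 55; python3 - <<'E'
from h import *
st();s=env.get_state();z0=s['position'][2]+.035
for n in('side','wrist','scene'):
    p=cam(n);P=cloud(p);px=p['pixels'].astype(int)
    m=(np.hypot(P[...,0]-.577,P[...,1]+.209)<.045)&(P[...,2]>.05)&(P[...,2]<.125)&(px.min(-1)>80)
    q=P[m];print(n,len(q),'zmin/max',np.percentile(q[:,2],[2,50,98]).round(3) if len(q) else '', 'TCP z',z0)
E
python3 go.py .4576 -.0244 .13 0; python3 -c "
from h import *
print(towld([0,-.178,0]))"
```

```text
t: 20.92
position: [0.5768, -0.2094, 0.1005]
orientation: [[0.992, 0.124, -0.0], [0.124, -0.992, 0.0], [-0.0, -0.0, -1.0]]
force: [-0.9, -0.1, -8.2]
grip_width: 0.0387
finger_force: 55.0
t 20.92 mag mm [ 131.6 -356.6  135.5] toolx ang in mag 10.98 zdown [-0.  0. -1.] F [-0.9 -0.1 -8.2] w 0.0387 ff 54.994940757751465 q [-26.  34.  97.  -0.  49.  57.]
side 138 zmin/max [0.098 0.116 0.125] TCP z 0.1354896581147625
wrist 2919 zmin/max [0.098 0.121 0.125] TCP z 0.1354896581147625
scene 109 zmin/max [0.096 0.115 0.125] TCP z 0.1354896581147625
az 10.98 now [ -9.51 -19.82   0.49] after turn [-13.11 -17.65   0.49]
[ 0.45744826 -0.0223983   0.        ]
```

```bash
python3 -m creep '[[0,0,0,0,0,5.5,0.2],[0,0,0,0,0,5.48,0.2],[-1.2,-1.6,0,0,0,0,0.2],[-2,-2.7,0,0,0,0,0.2],[-2,-2.7,0,0,0,0,0.2],[-2,-2.7,0,0,0,0,0.2],[-2,-2.7,0,0,0,0,0.2],[-2,-2.7,0,0,0,0,0.2],[-1.9,-2.55,0,0,0,0,0.2],[0,0,0,0,0,0,0.2],[0,0,0,0,0,0,0.2]]'; python3 -c "
from h import *
st()";python3 go.py .4574 -.0224 .0525 0
```

```text
t: 21.98
position: [0.4574, -0.0234, 0.1005]
orientation: [[0.998, -0.065, -0.001], [-0.065, -0.998, 0.0], [-0.001, -0.0, -1.0]]
force: [-0.1, -0.7, -8.8]
grip_width: 0.0389
finger_force: 55.0
t 21.98 mag mm [   0.  -179.   135.5] toolx ang in mag 0.12 zdown [-0.001  0.    -1.   ] F [-0.1 -0.7 -8.8] w 0.0389 ff 54.994672536849976 q [-11.  24. 119.   0.  38.  83.]
az 0.12 now [ 0.  -0.1  8.3] after turn [-0.  -0.1  8.3]
```

```bash
python3 -m creep '[[0,0,1,0,0,0,0.2],[0,0,2,0,0,0,0.2],[0,0,2,0,0,0,0.2],[0,0,1.8,0,0,0,0.2],[0,0,1,0,0,0,0.2],[0,0,0.4,0,0,0,0.2],[0,0,0,0,0,0,0.2],[0,0,0,0,0,0,0.2]]'; python3 -c "
from h import *
st()"
```

```text
t: 22.65
position: [0.4587, -0.025, 0.0189]
orientation: [[0.998, -0.068, 0.0], [-0.068, -0.998, -0.0], [0.0, 0.0, -1.0]]
force: [0.3, -0.0, -8.7]
grip_width: 0.0391
finger_force: 55.0
t 22.65 mag mm [   1.4 -180.5   53.9] toolx ang in mag -0.02 zdown [ 0. -0. -1.] F [ 0.3 -0.  -8.7] w 0.0391 ff 54.99478876590729 q [-11.  33. 122.  -0.  25.  83.]
```

Still hanging, so I'll go down in small steps until it touches.

```bash
python3 -m creep '[[-0.1,-0.1,0.15,0,0,0,0.2],[0,0,0,0,0,0,0.2],[0,0,0,0,0,0,0.2]]'; python3 -m creep '[[0,0,0.15,0,0,0,0.2],[0,0,0,0,0,0,0.2],[0,0,0,0,0,0,0.2]]'
```

```text
t: 22.9
position: [0.4576, -0.0236, 0.0179]
orientation: [[0.998, -0.067, 0.001], [-0.067, -0.998, -0.0], [0.001, 0.0, -1.0]]
force: [-0.2, -0.2, -7.2]
grip_width: 0.0391
finger_force: 55.0
t: 23.15
position: [0.4576, -0.0236, 0.0162]
orientation: [[0.998, -0.067, 0.001], [-0.067, -0.998, -0.0], [0.001, 0.0, -1.0]]
force: [0.7, -0.2, -3.4]
grip_width: 0.0396
finger_force: 55.0
```

```bash
python3 -m creep '[[0,0,0.1,0,0,0,0.2],[0,0,0,0,0,0,0.42],[0,0,0,0,0,0,0.5],[0,0,0,0,0,0,0.55],[0,0,0,0,0,0,0.55],[0,0,-1,0,0,0,0.55],[0,0,-2,0,0,0,0.55],[0,0,-2,0,0,0,0.55],[0,0,-2,0,0,0,0.55],[0,0,-1,0,0,-5,0.5]]' 30; python3 -m creep '[[0,0,0,0,0,-7,0.5],[0,0,0,0,0,-7,0.5],[0,0,0,0,0,-7,0.5],[0,0,0,0,0,-7,0.5],[0,0,0,0,0,-7,0.5],[0,0,0,0,0,-7,0.5],[0,0,0,0,0,-7,0.5],[0,0,0,0,0,-7,0.5],[0,0,0,0,0,-7,0.5],[0,0,0,0,0,-7,0.5],[0,0,0,0,0,-7,0.5],[0,0,0,0,0,-7,0.5],[0,0,0,0,0,-1,0.5],[0,0,0,0,0,0,0.5]]'
cat > seen.py <<'E'
from h import *
st()
for n in sys.argv[2:]:
    p=cam(n,n+sys.argv[1]);P=(cloud(p)-O)@RM*1000;px=p['pixels'].astype(int)
    m=(px.max(-1)-px.min(-1)<25)&(P[...,2]>34)&(P[...,2]<56)&(abs(P[...,0])<46)&(P[...,1]>-230)&(P[...,1]<85)
    k,l,ss,_=cv2.connectedComponentsWithStats(cv2.erode(m.astype(np.uint8),np.ones((2,2))))
    for i in range(1,k):
        if ss[i,4]<40: continue
        q=P[l==i];(cx,cy),(w,h),a=cv2.minAreaRect(q[:,:2].astype(np.float32))
        ang=a if w>=h else a+90
        print(n,ss[i,4],'ctr',round(cx,1),round(cy,1),'L,W',round(max(w,h)),round(min(w,h)),'ang',round((ang+90)%180-90,1),'ztop',np.percentile(q[:,2],97).round(1),'col',px[l==i].mean(0).round())
E
python3 seen.py a1 wrist side scene
```

```text
t: 23.98
position: [0.4579, -0.0237, 0.0968]
orientation: [[1.0, 0.019, 0.002], [0.019, -1.0, -0.0], [0.002, 0.0, -1.0]]
force: [0.4, 0.3, -0.8]
grip_width: 0.0496
finger_force: 0.0
t: 25.15
position: [0.4574, -0.0236, 0.0949]
orientation: [[0.069, 0.998, 0.0], [0.998, -0.069, -0.0], [0.0, 0.0, -1.0]]
force: [0.3, -0.3, -1.1]
grip_width: 0.0474
finger_force: 0.0
t 25.15 mag mm [  -0.  -179.2  129.9] toolx ang in mag 89.87 zdown [ 0. -0. -1.] F [ 0.4 -0.2 -1.1] w 0.0474 ff 0.0 q [-11.  24. 119.   0.  37.  -7.]
wrist 5600 ctr 1.1 -179.4 L,W 79 37 ang 0.4 ztop 47.8 col [149. 147. 147.]
side 289 ctr 2.0 -188.5 L,W 78 26 ang -0.9 ztop 49.2 col [148. 148. 153.]
scene 226 ctr 4.0 -173.9 L,W 79 32 ang -4.2 ztop 49.6 col [137. 134. 138.]
```

```bash
python3 -m creep '[[-1.3,0.05,0,0,0,0,0.5],[-1.5,0.05,0,0,0,0,0.5],[-1,0,0,0,0,0,0.5],[0,0,0,0,0,0,0.5],[0,0,2,0,0,0,0.5],[0,0,3,0,0,0,0.5],[0,0,2.5,0,0,0,0.5],[0,0,1.1,0,0,0,0.5],[0,0,0,0,0,0,0.5],[0,0,0,0,0,0,0.5]]'; python3 -c "
from h import *
st()"
```

```text
t: 26.13
position: [0.4556, -0.0612, 0.0087]
orientation: [[0.068, 0.998, -0.001], [0.998, -0.068, 0.0], [0.0, -0.001, -1.0]]
force: [0.2, -0.3, 0.7]
grip_width: 0.048
finger_force: 0.0
t 26.13 mag mm [   0.8 -216.9   43.7] toolx ang in mag 89.96 zdown [-0.001  0.    -1.   ] F [ 0.2 -0.3  0.7] w 0.048 ff 0.0 q [-16.  34. 122.   0.  24. -12.]
```

```bash
python3 -m creep '[[0.3,0,0,0,0,0,0.5],[0.3,0,0,0,0,0,0.5],[0.3,0,0,0,0,0,0.5],[0.4,0,0,0,0,0,0.5],[0.5,0,0,0,0,0,0.5],[0.5,0,0,0,0,0,0.5],[0.5,0,0,0,0,0,0.5],[0.5,0,0,0,0,0,0.5],[0.5,0,0,0,0,0,0.5],[0.5,0,0,0,0,0,0.5]]'; python3 seen.py a2 wrist scene
```

```text
t: 26.97
position: [0.4587, -0.0181, 0.0088]
orientation: [[0.067, 0.998, -0.0], [0.998, -0.067, 0.0], [0.0, -0.0, -1.0]]
force: [0.7, -1.6, 0.6]
grip_width: 0.0477
finger_force: 0.5
t 26.97 mag mm [   0.9 -173.6   43.8] toolx ang in mag 90.01 zdown [-0.  0. -1.] F [ 0.8 -1.5  0.6] w 0.0477 ff 0.4807562939822674 q [-11.  34. 122.   0.  24.  -7.]
wrist 15005 ctr 1.0 -141.9 L,W 80 37 ang -0.1 ztop 47.7 col [119. 117. 117.]
wrist 501 ctr -24.2 -168.6 L,W 18 7 ang -63.2 ztop 54.9 col [49. 48. 44.]
wrist 504 ctr 25.9 -167.6 L,W 17 7 ang 59.0 ztop 55.5 col [48. 47. 43.]
scene 229 ctr 5.0 -134.7 L,W 76 33 ang -3.0 ztop 50.3 col [100.  99. 102.]
```

Square, centred and moving with the fingers, so I'll continue.

```bash
python3 -m creep '[[0.5,0,0,0,0,0,0.5],[0.5,0,0,0,0,0,0.5],[0.5,0,0,0,0,0,0.5],[0.5,0,0,0,0,0,0.5],[0.5,0,0,0,0,0,0.5],[0.5,0,0,0,0,0,0.5],[0.5,0,0,0,0,0,0.5],[0.5,0,0,0,0,0,0.5],[0.5,0,0,0,0,0,0.5],[0.5,0,0,0,0,0,0.5],[0.5,0,0,0,0,0,0.5],[0.5,0,0,0,0,0,0.5],[0.5,0,0,0,0,0,0.5],[0.5,0,0,0,0,0,0.5],[0.5,0,0,0,0,0,0.5],[0.5,0,0,0,0,0,0.5],[0.4,0,0,0,0,0,0.5],[0.3,0,0,0,0,0,0.5],[0.2,0,0,0,0,0,0.5],[0.1,0,0,0,0,0,0.5]]'; python3 seen.py a3 wrist; python3 rol.py r3 side
```

```text
t: 28.73
position: [0.4647, 0.0714, 0.0088]
orientation: [[0.067, 0.998, 0.0], [0.998, -0.067, 0.0], [0.0, 0.0, -1.0]]
force: [-0.1, 0.3, 0.6]
grip_width: 0.0477
finger_force: 0.0
t 28.73 mag mm [  1.  -83.9  43.8] toolx ang in mag 90.02 zdown [ 0.  0. -1.] F [-0.1  0.3  0.6] w 0.0477 ff 0.0 q [  1.  34. 121.   0.  25.   5.]
wrist 15054 ctr 1.0 -50.3 L,W 80 36 ang 0.0 ztop 47.8 col [112. 110. 110.]
wrist 504 ctr -24.2 -78.9 L,W 18 7 ang -62.9 ztop 54.8 col [44. 42. 39.]
wrist 501 ctr 25.8 -78.0 L,W 17 7 ang 60.5 ztop 55.4 col [45. 44. 39.]
t 28.78 mag mm [  0.9 -83.9  43.8] toolx ang in mag 90.01 zdown [ 0.  0. -1.] F [ 0.6 -0.3 -0.3] w 0.0473 ff 0.0 q [  1.  34. 121.   0.  25.   5.]
side
roller 361 px [285 293] xy 461.6 -236.2 L,W 77 28 axis ang world 24.2 in mag 28.1 z 0.0451 col [148. 148. 153.]
roller 498 px [308 333] xy 472.3 -347.4 L,W 77 29 axis ang world -5.3 in mag -1.5 z 0.0451 col [155. 154. 161.]
```

```bash
python3 -m creep '[[0,0,-1,0,0,0,0.55],[0,0,-3,0,0,0,0.55],[0,0,-3,0,0,0,0.55],[0,0,-2,0,0,6,0.55],[0,0,0,0,0,7,0.55],[0,0,0,0,0,7,0.55],[0,0,0,0,0,7,0.55],[0,0,0,0,0,7,0.55],[0,0,0,0,0,7,0.55],[0,0,0,0,0,7,0.55],[0,0,0,0,0,7,0.55],[0,0,0,0,0,7,0.55],[0,0,0,0,0,0,0.55]]'; python3 go.py .463 -.230 .12 28
```

```text
t: 29.92
position: [0.4647, 0.0709, 0.0989]
orientation: [[0.915, 0.404, 0.0], [0.404, -0.915, -0.0], [0.0, 0.0, -1.0]]
force: [0.5, 0.5, -0.1]
grip_width: 0.0524
finger_force: 0.0
az -0.34 now [-12.3   27.46   1.39] after turn [-12.46  27.39   1.39]
```

```bash
python3 -m creep '[[-0.8,2,0,0,0,-0.34,0.55],[-1.5,3.4,0,0,0,0,0.55],[-1.6,3.5,0,0,0,0,0.55],[-1.6,3.5,0,0,0,0,0.55],[-1.6,3.5,0,0,0,0,0.55],[-1.6,3.5,0,0,0,0,0.55],[-1.6,3.5,0,0,0,0,0.55],[-1.4,3,0,0,0,0,0.55],[-0.7,1.5,0,0,0,0,0.55],[0,0,0,0,0,0,0.55],[0,0,0,0,0,0,0.55]]'; python3 rol.py r4 side wrist; python3 go.py .463 -.230 .043 28
```

```text
t: 30.83
position: [0.4648, -0.23, 0.0986]
orientation: [[0.91, 0.415, -0.0], [0.415, -0.91, 0.0], [-0.0, -0.001, -1.0]]
force: [0.3, -0.0, -0.0]
grip_width: 0.0522
finger_force: 0.0
t 30.83 mag mm [  21.3 -384.7  133.6] toolx ang in mag 28.4 zdown [-0.  0. -1.] F [ 0.3  0.  -0. ] w 0.0522 ff 0.0 q [-34.  28. 111.   0.  42.  32.]
side
roller 331 px [284 293] xy 461.2 -235.6 L,W 78 29 axis ang world 24.3 in mag 28.1 z 0.0452 col [135. 135. 140.]
roller 500 px [308 332] xy 472.5 -347.0 L,W 76 30 axis ang world -8.4 in mag -4.5 z 0.0453 col [161. 161. 167.]
wrist
roller 5180 px [279 220] xy 462.1 -229.2 L,W 79 36 axis ang world 24.2 in mag 28.1 z 0.0436 col [138. 136. 137.]
roller 1462 px [440 230] xy 496.0 -341.4 L,W 34 32 axis ang world -6.7 in mag -2.9 z 0.0434 col [151. 149. 150.]
az 0.47 now [-0.24  0.04  9.08] after turn [-0.24  0.04  9.08]
```

```bash
python3 -m creep '[[-0.24,0,2,0,0,0.3,0.55],[0,0,3,0,0,0,0.55],[0,0,2,0,0,0,0.55],[0,0,1.5,0,0,0,0.55],[0,0,0.6,0,0,0,0.55],[0,0,0,0,0,0,0.55],[0,0,0,0,0,0,0.2],[0,0,0,0,0,0,0.2],[0,0,0,0,0,0,0.2],[0,0,0,0,0,0,0.2],[0,0,0,0,0,0,0.2]]' 55; python3 -c "
from h import *
st()"
python3 -m creep '[[0,0,-0.5,0,0,0,0.2],[0,0,-1.5,0,0,0,0.2],[0,0,-2,0,0,0,0.2],[0,0,-2,0,0,0,0.2],[0,0,-2,0,0,0,0.2],[0,0,-1,0,0,0,0.2],[0,0,0,0,0,0,0.2],[0,0,0,0,0,0,0.2]]'; python3 go.py .4574 -.0224 .13 0
```

```text
t: 31.85
position: [0.4634, -0.2304, 0.0088]
orientation: [[0.912, 0.41, 0.001], [0.41, -0.912, -0.0], [0.001, 0.001, -1.0]]
force: [0.1, 5.3, 7.4]
grip_width: 0.0393
finger_force: 55.0
t 31.85 mag mm [  19.9 -385.2   43.8] toolx ang in mag 28.04 zdown [ 0.001 -0.    -1.   ] F [-0.2  5.3  7.4] w 0.0393 ff 54.99840974807739 q [-34.  36. 114.   0.  29.  32.]
t: 32.52
position: [0.4629, -0.2306, 0.0976]
orientation: [[0.912, 0.41, 0.0], [0.41, -0.912, -0.0], [0.0, 0.0, -1.0]]
force: [-0.5, -0.2, -8.9]
grip_width: 0.0392
finger_force: 55.0
az 28.04 now [  8.03 -19.21   0.26] after turn [ -1.94 -20.73   0.26]
```

```bash
python3 -m creep '[[0,0,0,0,0,7,0.2],[0,0,0,0,0,7,0.2],[0,0,0,0,0,7,0.2],[0,0,0,0,0,7.04,0.2],[-0.2,-2,0,0,0,0,0.2],[-0.3,-3.1,0,0,0,0,0.2],[-0.3,-3.2,0,0,0,0,0.2],[-0.3,-3.2,0,0,0,0,0.2],[-0.3,-3.2,0,0,0,0,0.2],[-0.3,-3,0,0,0,0,0.2],[-0.24,-2.5,0,0,0,0,0.2],[0,-0.53,0,0,0,0,0.2],[0,0,0,0,0,0,0.2],[0,0,0,0,0,0,0.2]]'; python3 -c "
from h import *
st()";python3 go.py .4574 -.0224 .0495 0
```

```text
t: 33.68
position: [0.4575, -0.0225, 0.0971]
orientation: [[0.998, -0.066, -0.001], [-0.066, -0.998, 0.0], [-0.001, 0.0, -1.0]]
force: [0.2, 0.6, -7.7]
grip_width: 0.0392
finger_force: 55.0
t 33.68 mag mm [ 1.000e-01 -1.781e+02  1.321e+02] toolx ang in mag 0.06 zdown [-0.001  0.    -1.   ] F [ 0.1  0.7 -7.7] w 0.0392 ff 54.99343156814575 q [-11.  24. 119.  -0.  37.  83.]
az 0.06 now [-0.   -0.01  8.26] after turn [-0.   -0.01  8.26]
```

```bash
python3 -m creep '[[0,0,1,0,0,0,0.2],[0,0,2,0,0,0,0.2],[0,0,2,0,0,0,0.2],[0,0,1.8,0,0,0,0.2],[0,0,1,0,0,0,0.2],[0,0,0.4,0,0,0,0.2],[0,0,0,0,0,0,0.2],[0,0,0,0,0,0,0.2]]'; python3 -m creep '[[0,0,0.15,0,0,0,0.2],[0,0,0,0,0,0,0.2],[0,0,0,0,0,0,0.2]]'
```

```text
t: 34.35
position: [0.4579, -0.0232, 0.0159]
orientation: [[0.998, -0.068, 0.0], [-0.068, -0.998, -0.0], [0.0, 0.0, -1.0]]
force: [0.6, 0.0, -7.9]
grip_width: 0.0392
finger_force: 55.0
t: 34.6
position: [0.458, -0.0226, 0.0149]
orientation: [[0.998, -0.067, 0.001], [-0.067, -0.998, -0.0], [0.001, 0.0, -1.0]]
force: [-0.2, 0.3, -7.8]
grip_width: 0.039
finger_force: 55.0
```

```bash
python3 -m creep '[[0,0,0.15,0,0,0,0.2],[0,0,0,0,0,0,0.2],[0,0,0,0,0,0,0.2]]';python3 -m creep '[[0,0,0.1,0,0,0,0.2],[0,0,0,0,0,0,0.2],[0,0,0,0,0,0,0.2]]'
```

```text
t: 34.85
position: [0.4577, -0.0225, 0.013]
orientation: [[0.998, -0.067, 0.0], [-0.067, -0.998, -0.0], [0.0, 0.0, -1.0]]
force: [0.3, 0.8, -7.8]
grip_width: 0.039
finger_force: 55.0
t: 35.1
position: [0.4578, -0.0225, 0.0128]
orientation: [[0.998, -0.067, 0.001], [-0.067, -0.998, -0.0], [0.001, 0.0, -1.0]]
force: [-3.2, 0.2, 10.0]
grip_width: 0.039
finger_force: 55.0
```

Touchdown. Release, lift and turn.

```bash
python3 -m creep '[[0,0,-0.05,0,0,0,0.2],[0,0,0,0,0,0,0.42],[0,0,0,0,0,0,0.5],[0,0,0,0,0,0,0.55],[0,0,0,0,0,0,0.55],[0,0,-1,0,0,0,0.55],[0,0,-2,0,0,0,0.55],[0,0,-2,0,0,0,0.55],[0,0,-2,0,0,0,0.55],[0,0,-1,0,0,-5,0.5]]' 30; python3 -m creep '[[0,0,0,0,0,-7,0.5],[0,0,0,0,0,-7,0.5],[0,0,0,0,0,-7,0.5],[0,0,0,0,0,-7,0.5],[0,0,0,0,0,-7,0.5],[0,0,0,0,0,-7,0.5],[0,0,0,0,0,-7,0.5],[0,0,0,0,0,-7,0.5],[0,0,0,0,0,-7,0.5],[0,0,0,0,0,-7,0.5],[0,0,0,0,0,-7,0.5],[0,0,0,0,0,-7,0.5],[0,0,0,0,0,-1,0.5],[0,0,0,0,0,0,0.5]]'; python3 seen.py b1 wrist
```

```text
t: 35.93
position: [0.4584, -0.0226, 0.0943]
orientation: [[1.0, 0.019, 0.002], [0.019, -1.0, -0.0], [0.002, 0.001, -1.0]]
force: [-0.6, -0.5, -0.5]
grip_width: 0.0497
finger_force: 0.0
t: 37.1
position: [0.4578, -0.0225, 0.0924]
orientation: [[0.069, 0.998, 0.0], [0.998, -0.069, -0.0], [-0.0, 0.0, -1.0]]
force: [0.0, 0.0, 0.2]
grip_width: 0.0477
finger_force: 0.0
t 37.1 mag mm [   0.3 -178.1  127.4] toolx ang in mag 89.87 zdown [ 0. -0. -1.] F [0.  0.  0.2] w 0.0477 ff 0.0 q [-11.  25. 119.  -0.  36.  -7.]
wrist 6428 ctr 1.0 -57.2 L,W 80 24 ang 0.3 ztop 48.0 col [98. 97. 97.]
wrist 5705 ctr -0.6 -178.1 L,W 79 37 ang -0.2 ztop 47.8 col [149. 147. 147.]
```

```bash
python3 -m creep '[[-1.3,0.05,0,0,0,0,0.5],[-1.5,0.02,0,0,0,0,0.5],[-1.1,0,0,0,0,0,0.5],[0,0,0,0,0,0,0.5],[0,0,2,0,0,0,0.5],[0,0,3,0,0,0,0.5],[0,0,2.3,0,0,0,0.5],[0,0,1.05,0,0,0,0.5],[0,0,0,0,0,0,0.5],[0,0,0,0,0,0,0.5]]'; python3 -m creep '[[0.3,0,0,0,0,0,0.5],[0.3,0,0,0,0,0,0.5],[0.3,0,0,0,0,0,0.5],[0.4,0,0,0,0,0,0.5],[0.5,0,0,0,0,0,0.5],[0.5,0,0,0,0,0,0.5],[0.5,0,0,0,0,0,0.5],[0.5,0,0,0,0,0,0.5],[0.5,0,0,0,0,0,0.5],[0.5,0,0,0,0,0,0.5]]'; python3 seen.py b2 wrist
```

```text
t: 37.98
position: [0.4556, -0.0611, 0.0087]
orientation: [[0.068, 0.998, -0.001], [0.998, -0.068, 0.0], [0.0, -0.001, -1.0]]
force: [-0.3, -0.1, -0.0]
grip_width: 0.0479
finger_force: 0.0
t: 38.82
position: [0.4587, -0.018, 0.0088]
orientation: [[0.067, 0.998, -0.0], [0.998, -0.067, 0.0], [0.0, -0.0, -1.0]]
force: [-0.7, -0.6, 0.3]
grip_width: 0.0474
finger_force: 0.5
t 38.82 mag mm [   0.9 -173.5   43.8] toolx ang in mag 90.0 zdown [-0.  0. -1.] F [-0.7 -0.7  0.3] w 0.0474 ff 0.5143453180789948 q [-10.  34. 122.   0.  24.  -7.]
wrist 4262 ctr 0.8 -66.3 L,W 80 6 ang -0.1 ztop 42.3 col [96. 94. 94.]
wrist 15002 ctr -0.9 -141.8 L,W 80 37 ang 0.1 ztop 47.8 col [119. 117. 117.]
wrist 498 ctr -24.2 -168.4 L,W 18 7 ang -62.2 ztop 54.9 col [49. 48. 44.]
wrist 497 ctr 25.9 -167.6 L,W 17 7 ang 59.2 ztop 55.3 col [48. 47. 43.]
```

```bash
python3 -m creep '[[0.5,0,0,0,0,0,0.5],[0.5,0,0,0,0,0,0.5],[0.5,0,0,0,0,0,0.5],[0.5,0,0,0,0,0,0.5],[0.5,0,0,0,0,0,0.5],[0.5,0,0,0,0,0,0.5],[0.5,0,0,0,0,0,0.5],[0.5,0,0,0,0,0,0.5],[0.5,0,0,0,0,0,0.5],[0.5,0,0,0,0,0,0.5],[0.5,0,0,0,0,0,0.5],[0.5,0,0,0,0,0,0.5],[0.5,0,0,0,0,0,0.5],[0.5,0,0,0,0,0,0.5],[0.5,0,0,0,0,0,0.5],[0.5,0,0,0,0,0,0.5],[0.4,0,0,0,0,0,0.5],[0.3,0,0,0,0,0,0.5],[0.2,0,0,0,0,0,0.5],[0.1,0,0,0,0,0,0.5]]'; python3 seen.py b3 wrist; python3 rol.py r5 side
python3 -m creep '[[0,0,-1,0,0,0,0.55],[0,0,-3,0,0,0,0.55],[0,0,-3,0,0,0,0.55],[0,0,-2,0,0,7,0.55],[0,0,0,0,0,7,0.55],[0,0,0,0,0,7,0.55],[0,0,0,0,0,7,0.55],[0,0,0,0,0,7,0.55],[0,0,0,0,0,7,0.55],[0,0,0,0,0,7,0.55],[0,0,0,0,0,7,0.55],[0,0,0,0,0,7,0.55],[0,0,0,0,0,7,0.55],[0,0,0,0,0,7,0.55],[0,0,0,0,0,7,0.55],[0,0,0,0,0,7,0.55],[0,0,0,0,0,2,0.55],[0,0,0,0,0,0,0.55]]'; python3 go.py .475 -.342 .13 -3
```

```text
t: 40.53
position: [0.4646, 0.0717, 0.0088]
orientation: [[0.067, 0.998, -0.0], [0.998, -0.067, 0.0], [0.0, -0.0, -1.0]]
force: [0.1, 0.3, 0.3]
grip_width: 0.0474
finger_force: 0.0
t 40.53 mag mm [  0.9 -83.7  43.8] toolx ang in mag 90.02 zdown [-0.  0. -1.] F [0.1 0.3 0.3] w 0.0474 ff 0.0 q [  1.  34. 121.   0.  25.   5.]
wrist 18419 ctr 1.0 -10.4 L,W 80 37 ang -0.0 ztop 47.8 col [114. 112. 113.]
wrist 15126 ctr -1.0 -50.6 L,W 80 36 ang -0.1 ztop 47.7 col [115. 113. 113.]
wrist 490 ctr -24.2 -78.6 L,W 18 7 ang -62.5 ztop 55.0 col [45. 44. 40.]
wrist 495 ctr 25.8 -77.8 L,W 17 7 ang 59.2 ztop 55.6 col [46. 45. 41.]
t 40.58 mag mm [  0.9 -83.7  43.8] toolx ang in mag 90.01 zdown [-0.  0. -1.] F [-0.5 -0.6  0.3] w 0.0477 ff 0.0 q [  1.  34. 121.   0.  25.   5.]
side
roller 486 px [308 332] xy 472.4 -347.5 L,W 75 31 axis ang world -3.4 in mag 0.4 z 0.0451 col [156. 155. 161.]
t: 42.13
position: [0.4646, 0.0711, 0.0988]
orientation: [[0.993, -0.121, -0.0], [-0.121, -0.993, 0.0], [-0.0, -0.0, -1.0]]
force: [0.2, -0.2, 0.3]
grip_width: 0.0521
finger_force: 0.0
az -0.11 now [ 6.04 40.88  0.38] after turn [ 5.96 40.89  0.38]
```

```bash
python3 -m creep '[[0.3,2,0,0,0,0,0.55],[0.5,3.5,0,0,0,0,0.55],[0.6,4,0,0,0,0,0.55],[0.6,4,0,0,0,0,0.55],[0.6,4,0,0,0,0,0.55],[0.6,4,0,0,0,0,0.55],[0.6,4,0,0,0,0,0.55],[0.6,4,0,0,0,0,0.55],[0.6,4,0,0,0,0,0.55],[0.6,4,0,0,0,0,0.55],[0.4,2.5,0,0,0,0,0.55],[0,0.9,0,0,0,0,0.55],[0,0,0,0,0,0,0.55],[0,0,0,0,0,0,0.55]]'; python3 rol.py r6 side wrist; python3 go.py .475 -.342 .047 -3
```

```text
t: 43.3
position: [0.475, -0.3412, 0.0985]
orientation: [[0.993, -0.119, -0.001], [-0.119, -0.993, 0.001], [-0.001, -0.001, -1.0]]
force: [0.2, -0.0, -0.8]
grip_width: 0.0523
finger_force: 0.0
t 43.3 mag mm [  38.9 -495.   133.5] toolx ang in mag -2.98 zdown [-0.001  0.001 -1.   ] F [ 0.2 -0.  -0.8] w 0.0523 ff 0.0 q [-42.  32. 101.   0.  47.  55.]
side
roller 466 px [308 332] xy 472.5 -347.5 L,W 77 30 axis ang world -7.8 in mag -3.9 z 0.0452 col [116. 116. 121.]
wrist
roller 5216 px [282 217] xy 474.8 -341.8 L,W 78 36 axis ang world -6.9 in mag -3.0 z 0.0436 col [109. 108. 109.]
az 0.09 now [-0.02  0.17  8.68] after turn [-0.02  0.17  8.68]
```

View pics/wristr6.png

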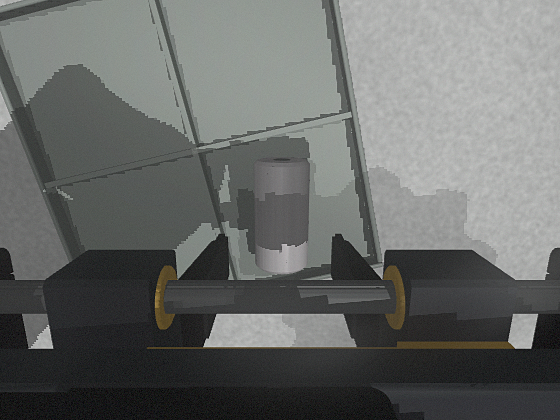

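The roller at (215,282) sits between the fingers with clearance to the rib and rim.

```bash
python3 -m creep '[[0,0.05,2,0,0,0,0.55],[0,0,3,0,0,0,0.55],[0,0,2,0,0,0,0.55],[0,0,1.3,0,0,0,0.55],[0,0,0.5,0,0,0,0.55],[0,0,0,0,0,0,0.55],[0,0,0,0,0,0,0.2],[0,0,0,0,0,0,0.2],[0,0,0,0,0,0,0.2],[0,0,0,0,0,0,0.2],[0,0,0,0,0,0,0.2]]' 55; python3 -c "
from h import *
st()"
python3 -m creep '[[0,0,-0.5,0,0,0,0.2],[0,0,-1.5,0,0,0,0.2],[0,0,-2,0,0,0,0.2],[0,0,-2,0,0,0,0.2],[0,0,-2,0,0,0,0.2],[0,0,-1,0,0,3,0.2],[0,0,0,0,0,0,0.2],[0,0,0,0,0,0,0.2]]'; python3 go.py .4574 -.0224 .13 0
```

```text
t: 44.32
position: [0.4759, -0.3424, 0.0119]
orientation: [[0.993, -0.119, 0.001], [-0.119, -0.993, -0.001], [0.001, 0.0, -1.0]]
force: [0.9, 3.4, 7.7]
grip_width: 0.0394
finger_force: 55.0
t 44.32 mag mm [  39.8 -496.1   46.9] toolx ang in mag -3.0 zdown [ 0.001 -0.001 -1.   ] F [0.6 3.4 7.7] w 0.0394 ff 55.000247955322266 q [-42.  40. 104.   0.  36.  55.]
t: 44.98
position: [0.4751, -0.3423, 0.1007]
orientation: [[0.985, -0.17, -0.0], [-0.17, -0.985, 0.0], [-0.0, -0.0, -1.0]]
force: [-0.0, -0.3, -8.5]
grip_width: 0.0393
finger_force: 55.0
az -5.93 now [ -7.18 -31.23   0.57] after turn [ -3.91 -31.8    0.57]
```

```bash
python3 -m creep '[[0,0,0,0,0,-5.93,0.2],[-0.2,-2,0,0,0,0,0.2],[-0.4,-3,0,0,0,0,0.2],[-0.4,-3.5,0,0,0,0,0.2],[-0.4,-3.5,0,0,0,0,0.2],[-0.4,-3.5,0,0,0,0,0.2],[-0.4,-3.5,0,0,0,0,0.2],[-0.4,-3.5,0,0,0,0,0.2],[-0.4,-3.5,0,0,0,0,0.2],[-0.4,-3,0,0,0,0,0.2],[-0.4,-2,0,0,0,0,0.2],[-0.1,-0.8,0,0,0,0,0.2],[0,0,0,0,0,0,0.2],[0,0,0,0,0,0,0.2]]'; python3 -c "
from h import *
st()";python3 go.py .4574 -.0224 .0525 0
```

```text
t: 46.15
position: [0.4582, -0.0227, 0.1003]
orientation: [[0.998, -0.067, -0.001], [-0.067, -0.998, -0.0], [-0.001, 0.0, -1.0]]
force: [-0.1, -0.3, -8.6]
grip_width: 0.0392
finger_force: 55.0
t 46.15 mag mm [   0.8 -178.2  135.3] toolx ang in mag 0.03 zdown [-0.001 -0.    -1.   ] F [-0.1 -0.3 -8.6] w 0.0392 ff 54.994930028915405 q [-11.  24. 119.  -0.  38.  83.]
az 0.03 now [-0.08 -0.02  8.28] after turn [-0.08 -0.02  8.28]
```

```bash
python3 -m creep '[[-0.08,0,1,0,0,0,0.2],[0,0,2,0,0,0,0.2],[0,0,2,0,0,0,0.2],[0,0,1.8,0,0,0,0.2],[0,0,1,0,0,0,0.2],[0,0,0.5,0,0,0,0.2],[0,0,0,0,0,0,0.2],[0,0,0,0,0,0,0.2]]'; python3 -m creep '[[0,0,0.1,0,0,0,0.2],[0,0,0,0,0,0,0.2],[0,0,0,0,0,0,0.2]]'; python3 -m creep '[[0,0,0.1,0,0,0,0.2],[0,0,0,0,0,0,0.2],[0,0,0,0,0,0,0.2]]'
```

```text
t: 46.82
position: [0.4578, -0.0232, 0.0179]
orientation: [[0.998, -0.069, 0.0], [-0.069, -0.998, -0.0], [0.0, 0.0, -1.0]]
force: [1.3, 0.4, -8.0]
grip_width: 0.0391
finger_force: 55.0
t: 47.07
position: [0.4577, -0.0226, 0.0173]
orientation: [[0.998, -0.068, 0.001], [-0.068, -0.998, -0.0], [0.001, 0.0, -1.0]]
force: [-0.2, 0.5, -7.9]
grip_width: 0.0392
finger_force: 55.0
t: 47.32
position: [0.4575, -0.0225, 0.016]
orientation: [[0.998, -0.068, 0.0], [-0.068, -0.998, -0.0], [0.0, 0.0, -1.0]]
force: [0.5, -0.4, -6.6]
grip_width: 0.0394
finger_force: 55.0
```

Touching. Release, lift and turn.

```bash
python3 -m creep '[[0,0,0.05,0,0,0,0.2],[0,0,0,0,0,0,0.42],[0,0,0,0,0,0,0.5],[0,0,0,0,0,0,0.55],[0,0,0,0,0,0,0.55],[0,0,-1,0,0,0,0.55],[0,0,-2,0,0,0,0.55],[0,0,-2,0,0,0,0.55],[0,0,-2,0,0,0,0.55],[0,0,-1,0,0,-5,0.5]]' 30; python3 -m creep '[[0,0,0,0,0,-7,0.5],[0,0,0,0,0,-7,0.5],[0,0,0,0,0,-7,0.5],[0,0,0,0,0,-7,0.5],[0,0,0,0,0,-7,0.5],[0,0,0,0,0,-7,0.5],[0,0,0,0,0,-7,0.5],[0,0,0,0,0,-7,0.5],[0,0,0,0,0,-7,0.5],[0,0,0,0,0,-7,0.5],[0,0,0,0,0,-7,0.5],[0,0,0,0,0,-7,0.5],[0,0,0,0,0,-1,0.5],[0,0,0,0,0,0,0.5]]'; python3 seen.py c1 wrist
```

```text
t: 48.15
position: [0.4581, -0.0226, 0.0973]
orientation: [[1.0, 0.018, 0.002], [0.018, -1.0, -0.0], [0.002, 0.001, -1.0]]
force: [-0.3, -0.1, -0.3]
grip_width: 0.0499
finger_force: 0.0
t: 49.32
position: [0.4575, -0.0225, 0.0954]
orientation: [[0.071, 0.998, 0.0], [0.998, -0.071, -0.0], [-0.0, 0.0, -1.0]]
force: [-0.1, -0.4, 0.1]
grip_width: 0.048
finger_force: 0.0
t 49.32 mag mm [ 1.000e-01 -1.781e+02  1.304e+02] toolx ang in mag 89.8 zdown [ 0. -0. -1.] F [-0.1 -0.4  0.1] w 0.048 ff 0.0 q [-11.  24. 119.   0.  37.  -7.]
wrist 6505 ctr -0.7 -57.1 L,W 79 25 ang -0.3 ztop 48.0 col [98. 97. 97.]
wrist 5596 ctr -1.8 -177.6 L,W 79 36 ang -0.2 ztop 47.7 col [150. 147. 148.]
```

```bash
python3 -m creep '[[-1.3,0.05,0,0,0,0,0.5],[-1.5,0.02,0,0,0,0,0.5],[-1.1,0,0,0,0,0,0.5],[0,0,0,0,0,0,0.5],[0,0,2,0,0,0,0.5],[0,0,3,0,0,0,0.5],[0,0,2.6,0,0,0,0.5],[0,0,1.05,0,0,0,0.5],[0,0,0,0,0,0,0.5],[0,0,0,0,0,0,0.5]]'; python3 -m creep '[[0.3,0,0,0,0,0,0.5],[0.3,0,0,0,0,0,0.5],[0.3,0,0,0,0,0,0.5],[0.4,0,0,0,0,0,0.5],[0.5,0,0,0,0,0,0.5],[0.5,0,0,0,0,0,0.5],[0.5,0,0,0,0,0,0.5],[0.5,0,0,0,0,0,0.5],[0.5,0,0,0,0,0,0.5],[0.5,0,0,0,0,0,0.5]]'; python3 seen.py c2 wrist
```

```text
t: 50.2
position: [0.4553, -0.0612, 0.0087]
orientation: [[0.069, 0.998, -0.001], [0.998, -0.069, 0.0], [0.0, -0.001, -1.0]]
force: [-0.1, -0.3, 0.4]
grip_width: 0.048
finger_force: 0.0
t: 51.03
position: [0.4584, -0.018, 0.0088]
orientation: [[0.068, 0.998, -0.0], [0.998, -0.068, 0.0], [-0.0, -0.0, -1.0]]
force: [-0.2, -1.0, 0.7]
grip_width: 0.0475
finger_force: 0.5
t 51.03 mag mm [   0.7 -173.5   43.8] toolx ang in mag 89.94 zdown [-0.  0. -1.] F [-0.1 -1.   0.7] w 0.0475 ff 0.49063626676797867 q [-11.  34. 122.  -0.  24.  -7.]
wrist 4373 ctr -0.9 -66.5 L,W 80 7 ang 0.1 ztop 42.5 col [96. 94. 94.]
wrist 15002 ctr -1.8 -141.9 L,W 80 37 ang -0.0 ztop 47.7 col [119. 117. 117.]
wrist 505 ctr -24.5 -168.4 L,W 18 7 ang -62.4 ztop 55.2 col [49. 48. 44.]
wrist 492 ctr 25.6 -167.6 L,W 17 7 ang 59.1 ztop 55.4 col [48. 47. 43.]
```

```bash
python3 -m creep '[[0.5,0,0,0,0,0,0.5],[0.55,0,0,0,0,0,0.5],[0.55,0,0,0,0,0,0.5],[0.55,0,0,0,0,0,0.5],[0.55,0,0,0,0,0,0.5],[0.55,0,0,0,0,0,0.5],[0.55,0,0,0,0,0,0.5],[0.55,0,0,0,0,0,0.5],[0.55,0,0,0,0,0,0.5],[0.55,0,0,0,0,0,0.5],[0.55,0,0,0,0,0,0.5],[0.55,0,0,0,0,0,0.5],[0.55,0,0,0,0,0,0.5],[0.55,0,0,0,0,0,0.5],[0.55,0,0,0,0,0,0.5],[0.55,0,0,0,0,0,0.5],[0.5,0,0,0,0,0,0.5],[0.4,0,0,0,0,0,0.5],[0.2,0,0,0,0,0,0.5],[0.1,0,0,0,0,0,0.5]]'; python3 seen.py c3 wrist; python3 -m creep '[[0,0,-1,0,0,0,0.5],[0,0,-3,0,0,0,0.5],[0,0,-3,0,0,0,0.5],[0,0,-3,0,0,0,0.5],[-1,0,-2,0,0,0,0.5],[-1,0,0,0,0,0,0.5],[0,0,0,0,0,0,0.5],[0,0,0,0,0,0,0.5]]'; python3 seen.py c4 wrist; python3 go.py .631 .0431 .16 0
```

```text
t: 52.75
position: [0.4652, 0.0812, 0.0088]
orientation: [[0.068, 0.998, 0.0], [0.998, -0.068, 0.0], [0.0, -0.0, -1.0]]
force: [0.7, -0.3, 0.2]
grip_width: 0.0478
finger_force: 0.0
t 52.75 mag mm [  0.8 -74.1  43.8] toolx ang in mag 89.95 zdown [ 0.  0. -1.] F [ 0.7 -0.2  0.2] w 0.0478 ff 0.0 q [  2.  35. 120.   0.  25.   6.]
wrist 8903 ctr 0.9 28.5 L,W 80 13 ang 0.0 ztop 46.5 col [99. 98. 98.]
wrist 18625 ctr -0.8 0.6 L,W 80 37 ang -0.0 ztop 47.8 col [113. 111. 112.]
wrist 15228 ctr -2.1 -39.7 L,W 80 37 ang -0.2 ztop 47.8 col [114. 113. 113.]
wrist 497 ctr -24.3 -69.1 L,W 18 7 ang -63.1 ztop 55.2 col [45. 43. 40.]
wrist 491 ctr 25.6 -67.9 L,W 17 7 ang 58.4 ztop 55.0 col [46. 45. 41.]
t: 53.47
position: [0.4635, 0.0604, 0.1287]
orientation: [[0.07, 0.998, -0.0], [0.998, -0.07, 0.0], [0.0, -0.0, -1.0]]
force: [0.5, -0.3, 0.4]
grip_width: 0.0479
finger_force: 0.0
t 53.47 mag mm [  0.5 -95.  163.7] toolx ang in mag 89.85 zdown [-0.  0. -1.] F [ 0.5 -0.2  0.4] w 0.0479 ff 0.0 q [ -1.  22. 116.   0.  42.   3.]
wrist 4894 ctr 1.1 35.9 L,W 79 25 ang -0.1 ztop 48.1 col [94. 92. 93.]
wrist 5950 ctr -0.6 2.1 L,W 79 36 ang -0.1 ztop 47.9 col [96. 95. 95.]
wrist 5285 ctr -1.8 -39.0 L,W 79 37 ang -0.2 ztop 47.8 col [102. 101. 100.]
az 89.87 now [-0.58 16.84  0.3 ] after turn [16.84  0.62  0.3 ]
```

All three are seated square at y ≈ +42, +1 and -40 mm. Now the bolt; gripping along x lets the jaw itself push it.

```bash
python3 -m creep '[[-0.1,1.5,0,0,0,0,0.5],[-0.2,3,0,0,0,0,0.5],[-0.2,3.5,0,0,0,0,0.5],[-0.1,3.5,0,0,0,0,0.5],[0,3.5,0,0,0,0,0.5],[0,2.2,0,0,0,0,0.5],[0,0,0,0,0,0,0.5],[0,0,0,0,0,0,0.5]]'; python3 - <<'E'
from h import *
st()
p=cam('side')
P=(cloud(p)-O)@RM*1000;dark=p['pixels'].max(-1)<80
m=dark&(abs(P[...,2]-80)<6)&(abs(P[...,0]-160)<60)&(abs(P[...,1]+100)<30);q=P[m];print('side',len(q),np.median(q,0).round(1) if len(q) else '')
p=cam('wrist');P=(cloud(p)-O)@RM*1000;dark=p['pixels'].max(-1)<80
m=dark&(abs(P[...,2]-83)<4)&(abs(P[...,0]-160)<60)&(abs(P[...,1]+100)<30);q=P[m];print('wrist',len(q),np.median(q,0).round(1) if len(q) else '')
print(need(towld([.1725,-.1012,.087])))
E
```

```text
t: 54.18
position: [0.6347, 0.0433, 0.1267]
orientation: [[0.068, 0.998, -0.003], [0.998, -0.068, 0.0], [-0.0, -0.003, -1.0]]
force: [-1.0, 0.2, -0.2]
grip_width: 0.0475
finger_force: 0.0
t 54.18 mag mm [ 172.6 -100.6  161.7] toolx ang in mag 89.93 zdown [-0.003  0.    -1.   ] F [-1.   0.1 -0.2] w 0.0475 ff 0.0 q [-2. 34. 92.  0. 54.  2.]
side 37 [ 171.5 -106.6   81.7]
wrist 543 [ 172.3 -100.7   82.1]
[-0.06  0.11  7.57]
```

```bash
python3 -m creep '[[0,0,1.5,0,0,0,0.5],[0,0,2.5,0,0,0,0.5],[0,0,2.3,0,0,0,0.5],[0,0,1.2,0,0,0,0.5],[0,0,0,0,0,0,0.5],[0,0,0,0,0,0,0],[0,0,0,0,0,0,0],[0,0,0,0,0,0,0],[0,0,0,0,0,0,0],[0,0,0,0,0,0,0],[0,0,0,0,0,0,0],[0,0,0,0,0,0,0],[0,0,0,0,0,0,0]]' 30; python3 -c "
from h import *
st()"; python3 -m creep '[[0,-0.5,0,0,0,0,0],[0,-1,0,0,0,0,0],[0,-1,0,0,0,0,0],[0,-1,0,0,0,0,0],[0,-1,0,0,0,0,0],[0,-1,0,0,0,0,0],[0,-1,0,0,0,0,0],[0,-1,0,0,0,0,0],[0,-1,0,0,0,0,0],[0,-0.5,0,0,0,0,0],[0,0,0,0,0,0,0]]'; python3 -c "
from h import *
st()"
```

```text
t: 55.37
position: [0.6346, 0.043, 0.0546]
orientation: [[0.068, 0.998, -0.001], [0.998, -0.068, 0.0], [-0.0, -0.001, -1.0]]
force: [-4.2, 1.4, 5.5]
grip_width: 0.0177
finger_force: 30.0
t 55.37 mag mm [ 172.4 -100.8   89.6] toolx ang in mag 89.93 zdown [-0.001  0.    -1.   ] F [-4.2  1.1  5.5] w 0.0177 ff 30.001120269298553 q [-2. 39. 95. -0. 46.  2.]
t: 56.28
position: [0.5443, 0.0493, 0.0546]
orientation: [[0.068, 0.998, 0.0], [0.998, -0.068, 0.0], [0.0, 0.0, -1.0]]
force: [-1.7, 2.2, 7.0]
grip_width: 0.0172
finger_force: 30.0
t 56.28 mag mm [  81.8 -100.6   89.6] toolx ang in mag 89.94 zdown [ 0.  0. -1.] F [-1.8  2.1  7. ] w 0.0172 ff 30.002025961875916 q [ -2.  33. 109.   0.  38.   2.]
```

```bash
python3 -m creep '[[0,-0.4,0,0,0,0,0],[0,-0.4,0,0,0,0,0],[0,-0.4,0,0,0,0,0],[0,-0.4,0,0,0,0,0],[0,-0.3,0,0,0,0,0],[0,-0.1,0,0,0,0,0],[0,0,0,0,0,0,0]]'; python3 -c "
from h import *
st()"
```

```text
t: 56.87
position: [0.5252, 0.0507, 0.0546]
orientation: [[0.068, 0.998, 0.001], [0.998, -0.068, 0.0], [0.0, 0.001, -1.0]]
force: [-0.3, 1.3, 7.9]
grip_width: 0.0176
finger_force: 30.0
t 56.87 mag mm [  62.6 -100.6   89.6] toolx ang in mag 89.93 zdown [ 0.001  0.    -1.   ] F [-0.4  1.2  7.9] w 0.0176 ff 30.00601440668106 q [ -2.  32. 111.   0.  36.   2.]
```

```bash
python3 -m creep '[[0,-0.15,0,0,0,0,0],[0,-0.15,0,0,0,0,0],[0,-0.1,0,0,0,0,0],[0,0,0,0,0,0,0]]' 40; python3 -c "
from h import *
st()"
```

```text
t: 57.2
position: [0.5229, 0.0509, 0.0546]
orientation: [[0.068, 0.998, 0.005], [0.998, -0.068, -0.0], [0.0, 0.005, -1.0]]
force: [7.2, 1.4, 3.1]
grip_width: 0.0171
finger_force: 40.0
t 57.2 mag mm [  60.2 -100.5   89.6] toolx ang in mag 89.92 zdown [ 0.005 -0.    -1.   ] F [7.1 1.9 3.1] w 0.0171 ff 40.0209778547287 q [ -2.  32. 112.   0.  36.   2.]
```

```bash
python3 -m creep '[[0,-0.15,0,0,0,0,0],[0,0,0,0,0,0,0],[0,0,0,0,0,0,0]]' 40; python3 -m creep '[[0,0.15,0,0,0,0,0],[0,0,0,0,0,0,0],[0,0,0,0,0,0,0.4],[0,0,0,0,0,0,0.4],[0,0,0,0,0,0,0.4],[0,0,0,0,0,0,0.4],[0,0,-1,0,0,0,0.4],[0,0,-3,0,0,0,0.4],[0,0,-3,0,0,0,0.4],[0,0,-3,0,0,0,0.4],[-2,0,-2,0,0,0,0.4],[-3,0,0,0,0,0,0.4],[-3,0,0,0,0,0,0.4],[0,0,0,0,0,0,0.4],[0,0,0,0,0,0,0.4]]'; python3 seen.py e1 wrist; python3 - <<'E'
from h import *
p=cam('wrist');P=(cloud(p)-O)@RM*1000;dark=p['pixels'].max(-1)<80
for nm,z,x,y in(('bolt',83,60,-100),('latch',96,8,96)):
    m=dark&(abs(P[...,2]-z)<4)&(abs(P[...,0]-x)<40)&(abs(P[...,1]-y)<30);q=P[m];print(nm,len(q),np.median(q,0).round(1) if len(q) else '')
p=cam('side','sidee');cv2.imwrite('pics/sidee2.png',cv2.resize(cv2.imread('pics/sidee.png')[110:400,120:470],None,fx=2,fy=2))
E
```

```text
t: 57.45
position: [0.5229, 0.0508, 0.0547]
orientation: [[0.069, 0.998, 0.008], [0.998, -0.069, -0.0], [0.0, 0.008, -1.0]]
force: [12.6, 1.4, -1.7]
grip_width: 0.0172
finger_force: 40.0
t: 58.7
position: [0.5156, -0.0301, 0.1746]
orientation: [[0.071, 0.997, 0.0], [0.997, -0.071, -0.0], [0.0, 0.0, -1.0]]
force: [0.6, -0.4, -0.3]
grip_width: 0.0382
finger_force: 0.0
t 58.7 mag mm [  58.5 -181.8  209.6] toolx ang in mag 89.79 zdown [ 0. -0. -1.] F [ 0.6 -0.3 -0.3] w 0.0382 ff 0.0 q [-11.  21. 107.   0.  52.  -7.]
wrist 4556 ctr -1.5 -40.3 L,W 79 34 ang 0.6 ztop 48.0 col [93. 92. 92.]
wrist 1126 ctr 0.1 -101.6 L,W 91 9 ang -0.2 ztop 38.1 col [126. 123. 122.]
bolt 471 [  60.4 -101.    82.1]
latch 0
```

View pics/wriste1.png

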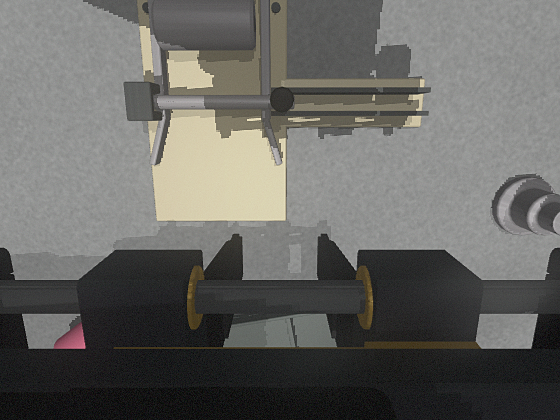

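View pics/sidee2.png

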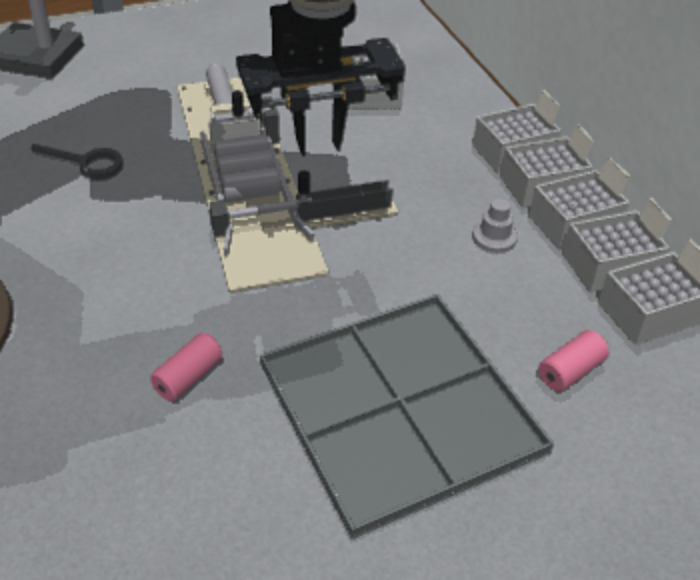

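The wrist picture shows the bolt running into its keeper at (100,140), with its knob at (99,282), i.e. x ≈ 60.4 mm, which is fully home. The side picture shows three rollers side by side in the lane, the follower still latched, the tray empty and everything else where it was.

```bash
python3 -c "
from plant import env
print(env.job_done())"
```

```text
the job is handed in; nothing more can be done
None
```

The job is handed in: the follower is latched back, all three rollers from the tray were pushed in square through the mouth, and the bolt is fully home in its keeper. My first try at the latch knob missed and moved nothing, because the pose reading was about 35 mm off along the tool; I corrected for that and went on.

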